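Move the charged battery pack from its charging stand to the bedside lantern

ROBOT

A 7-joint arm with a two-finger parallel gripper is mounted at the origin on the work surface. World frame = base frame: x ahead of the robot, y to its left, z up, the work surface at z = 0. Lengths are in m, angles in degrees, forces in N, time in s.
With the tool pointing down it reaches from about 0.425 to 0.875 m from the base axis. Payload 4.7 kg.
Tool frame: the origin (TCP) lies on the centre line of the jaws, within the pads' length; the fingertips stand env.nose_length ahead of it and the grasp point (between the pads) lies 8 mm behind it (env.nose_length is the distance from the TCP to the fingertips, in m); y points along the fingers, z is the direction in which the jaws open and shut, and the axes are right-handed (so a half turn about y gives the same grasp; the last joint's range is limited). The gripper opens to 87 mm and grips with 3 to 60 N. Pads are 19 mm wide; open, the fingers measure 117 mm over their backs; the gripper's body (75 mm by 190 mm) begins 51 mm behind the grasp point.
Start: joints at [66.068, 18.392, -4.016, 83.108, 1.295, 78.541, -3.26], TCP at [0.272, -0.59, 0.196] pointing down, gripper open.
Joint ranges: [-163.93, 163.93], [-17.29, 119.83], [-79.2, 71.16], [3.27, 140.29], [-89.18, 269.18], [5.43, 117.66], [-154.24, 154.24]. Speed limits (degrees/s): [147.25, 147.25, 180, 180, 180, 180, 180].

INTERFACE

Orientations are given as [roll, pitch, yaw] about the fixed x, y, z axes, in that order (R = Rz(yaw) Ry(pitch) Rx(roll)).
In Python, from cell import env, read_camera, camera_info, job, models gives the robot as it stands.
- The arm moves only by the tool move_arm, never from a script. Its argument "moves" is a list of rows, each a list of 6 numbers: the shift along the tool's x, y, z in mm, then the turn, a rotation vector about the tool's x, y, z in degrees. In form: [[x, y, z, ax, ay, az], ...]. A call has 1 to 20 rows; each row is the pose to reach, as a shift and turn from the pose commanded when the call began, along the tool's axes at that moment; what a row does not reach only later rows make up. A row lasts 1/12 s, in which the tool goes at most 41.7 mm and 7.16 degrees, less where a joint would pass 70% of its speed; a pose out of reach is approached as far as the arm can. A call with a gripper value outside its range is refused whole. "claw" is the finger opening in mm, from 0 to 87, set as the call begins (left out, the last holds). The fingers move at their own pace and stop on an object; "newtons" is the grip in N (left out, the last holds). Time passes only in rows, so rows that repeat a pose let the fingers close. It gives the time, the measured TCP pose, the force and the opening at its end, in the units of the state.
- env.get_obs(): the state, without advancing time (a new reading comes with each control period).
- read_camera(name): name is "side" or "top"; returns (picture, depth): 384x512x3 uint8, red, green, blue; 384x512 float32, m along the optical axis (not along the pixel's ray), 0 where there is no reading.
- camera_info(name): a dict with "fx", "fy", "cx", "cy" (pixels), "R" (3x3) and "t" (3): a world point X has camera coordinates R X + t. Camera axes: x right, y down, z forward; pixel columns grow to the right and rows downward; lengths in m; the calibration is good to about 2 mm. A picture is of the moment at which its call begins. camera_info takes no time and is no camera call.
- job.sign_off(): hands the job in, once; it reports no verdict.
Trained networks look in the newest picture that a camera, given by its name, has taken for a name from the list of things; names that differ only in an ending like _2 or _b are one class to them, and where a whole thing is asked for, a point or a joint stands for the part that bears it (a point fixed in the world has none). Each returns a list of dicts, best first, with "score" (0 to 1); they miss things now and then, are a little off and sometimes report something else, mostly with a low value. They report only what shows in the picture. A call takes as long as a camera call.
- models.spot_in(target, camera): "point" ([x, y, z] in m, in world coordinates, good to about 4 mm: the middle of the surface that is visible of it).
- models.cut_out(target, camera): "mask" (384x512 bool, what is visible of it).
The state is a dict: "time_s": time; "qpos": joint angles; "joint_velocities": joint speeds; "effort": joint torques, N m; "tool_pos": TCP position; "tool_rot": TCP orientation; "force": force on the tool from outside, world axes, zero at the start; "wrist_torque": the same for the moment, N m; "grip_width": finger opening in m.
Only numpy, scipy, OpenCV 4.12 (cv2) and the standard library are available. Lean on these libraries where they do the work, as an engineer would, in place of code of your own. Each camera call takes 0.05 s, during which the arm holds its last target.

TASK

The lantern's battery pack has finished charging. Press the charging stand's thumb catch down so that the pack springs up, draw the pack out, and slide it down the lantern's dovetail until the lantern's catch clicks over it and holds it; then let go. The lantern's battery shoe is clamped at a height nobody has noted, so go by feel: never push or pull harder than about 15 N, and leave the other things on the cabinet where they stand.

Things in the scene. Friction and masses are not known exactly. Their poses are not given: they have to be found in the camera images.
- charger: Charging stand, white plastic, fixed; the low one. Foot 102 x 84 mm, 20 mm high. Origin on the cabinet top right below the middle of the seated pack; bay axes: x from the pack to the rail block behind it, y across the pack, z up; yaw varies. Rail block: x 17 to 40, 68 wide, top at z = 75 mm. The pack starts seated here, catch closed, underside at z = 21.5 mm.
- lantern: Lantern, white plastic, fixed; the one with the upright glass tube behind its rail block (tube axis at x = 119, cap 72 across, 171 mm tall, bail to 189; foot x -27 to 165, 88 wide; housing x 74 to 160, 82 wide, 75 high). Bay empty at the start; same bay, origin and axes as the stand's, but its rails stand 0 to 20 mm higher: origin on the cabinet top below the middle of the pack's place.
- lantern_seat (a point): Fixed point of the lantern, x = 0, y = 0, z = 69 mm in its bay axes: where the centre of a latched pack would be with the shoe at its lowest. Rails, floor, plunger and catch are one shoe clamped in slots, 0 to 20 mm higher: how high is not given and must be felt. Pushed onto the shoe's hard floor (about 8 to 12 N) the pack clicks in; let go, it rises 1.5 mm against the catch.
- lantern_mouth (a point): Fixed point of the lantern, x = 21, y = 0, z = 75 mm: upper end of the upright dovetail channel with the shoe at its lowest (up to 20 mm higher). The channel is open above and towards the pack; the tongue slides straight down it, about 1.2 mm play to each side. The catch's nose sits 1.5 mm above it and is pushed back by the tongue's ramp (a few N).
- lantern_plunger (a joint): Sprung plunger in the floor of the lantern's shoe, in m: 0 pressed flush with the hard floor (20 mm above the cabinet top plus the shoe's 0 to 20 mm), 0.012 raised; about 0.0015 under a latched pack. It pushes the pack up with 4.5 N raised to 6.5 N flush. An unlatched pack is lifted 10 mm. The stand has the same one, hidden under the pack.
- charger_catch (a joint): Thumb catch on the stand's rail block, a sprung rocker, in rad: 0 closed, its nose hooked over the top of the pack's tongue; grows as its tab is pressed down, end stop 0.42. From about 0.3 the pack is free and its plunger lifts it 10 mm, where it stays. Springs back when let go. Takes about 3 to 8 N.
- charger_tab (a point): Middle of the top of the stand's thumb tab behind its rail block (free length 24 mm along bay x, 26 mm across, 5 mm thick), which moves with the catch: in bay axes x = 52, y = 0, z = 68.5 mm when closed; about 10 mm lower at the end stop. Below it the stand is 46 mm high.
- lantern_catch (a joint): Thumb catch of the lantern, the same rocker, in rad: 0 closed (also when the bay is empty), about 0.15 to 0.25 while the tongue slides past the nose, back to nearly 0 once it has clicked over the top of the tongue.
- pack_center (a point): Centre (half-way up) of the loose battery pack: grey block 30 thick (x) x 56 wide (y) x 95 mm tall (z), 0.2 to 0.33 kg, axes as bay axes. On its back (+x) a dovetail tongue 10 mm deep, 18 mm wide at the root, 38 at its edge, from the underside up to 55 mm, lowest 12 mm tapered all round. Its flat 56 mm sides are free above the rail block: grip there, from above.
- tumbler: Bystander: steel tumbler standing upside down, 72 mm across, 105 mm tall; origin under its centre.
- jar: Bystander: empty open glass jar, 76 mm across, 88 mm tall; origin under its centre.
- coil_stand: Bystander: plastic mosquito-coil stand, dish 112 mm across with a green coil on it, 46 mm tall; origin under its centre.
- spring_clip: Bystander: black spring clip, 22 x 41 mm, 43 mm tall over its wire handles; origin under its centre.
- glasses_case: Bystander: closed brown spectacle case, 55 x 160 mm, 40 mm tall; origin under its centre.
- matchbox: Bystander: matchbox, 36 x 53 mm, 15 mm tall; origin under its centre.
- pill_bottle: Bystander: round pill bottle, 48 mm across, 75 mm tall; origin under its centre.

How it is judged (in metres and radians):
On the way, in this order (a step that is already met when the one before it is completed fails the run):
1. the stand's catch is pressed down until the pack is free (value of joint charger_catch above 0.25 rad), for 0.05 s.
2. the pack is drawn right out of the stand's dovetail (z of pack_center in the frame of charger above 0.14 m), for 0.1 s.
3. the pack is slid home in the lantern and the catch has clicked over it (value of joint lantern_plunger below 0.004 m and z of pack_center in the frame of lantern between 0.065 and 0.093 m and horizontal distance between pack_center and lantern below 0.004 m and angle between pack_center's own z axis and vertical below 0.05 rad and value of joint lantern_catch below 0.1 rad), for 0.2 s.
At the end, for the whole second after the job is handed in: The pack is latched in the lantern: the plunger under it held down to less than 4 mm from flush, its centre 65 to 93 mm above the lantern's underside, within 4 mm of the bay's middle, upright within 0.05 rad, the lantern's catch back within 0.1 rad of closed; the pack is let go and at rest (all of step 3 and linear speed of pack below 0.01 m/s and contact force between the fingers and pack below 0.1 N); the robot touches nothing.
It fails at once if the pack is forced in the charging stand (over 30 N) (contact force between pack and charger above 30 N).
It fails at once if the pack is forced in the lantern's slide (over 30 N) (contact force between pack and lantern above 30 N).
It fails at once if the robot presses on the stand or its catch with over 30 N (contact force between the arm and charger above 30 N).
It fails at once if the robot presses on the lantern with over 30 N (contact force between the arm and lantern above 30 N).
It fails at once if a bystander is moved by more than 20 mm (distance of any of tumbler, jar, coil_stand, spring_clip, glasses_case, matchbox, pill_bottle from where it was at the start of the episode above 0.02 m).
It also fails if it takes over 64 s, if anything falls off the work surface, if the arm or the gripper's body presses on something with over 40 N, if the wrist force passes 120 N, or if a joint passes its speed limit or range.

## Working session

There is one attempt and no reset: what is moved stays moved. The work goes in short steps, Python scripts to look and compute and a tool call to move; the robot and the scene stay as the last step left them, time stands still between calls to the robot, and variables do not carry over. Pictures are saved under pics/ and viewed, and the job is handed in when it is done.

Besides the shell and the picture viewer there is one more tool, called after "Request:" as name(argument=value, ...), one argument or row to a line, values as JSON. move_arm: Moves the arm, as the interface text tells. Its arguments: {"type":"object","properties":{"moves":{"type":"array","items":{"type":"array","items":{"type":"number"}}},"claw":{"type":"number"},"newtons":{"type":"number"}},"required":["moves"]}

```bash
ls; mkdir -p pics
python3 - <<'E'
from cell import env, read_camera, camera_info, job, models
import cv2, numpy as np
print(env.get_obs(), env.nose_length)
for n in ["side","top"]:
    p,d=read_camera(n); cv2.imwrite(f"pics/{n}0.png",p[:,:,::-1]); np.save(f"{n}0d.npy",d); np.save(f"{n}0p.npy",p)
    c=camera_info(n); print(n,c)
    for t in ["charger","lantern","charger_tab","pack_center"]:
        r=models.spot_in(t,n); print(t,[(x['score'],np.round(x['point'],3)) for x in r[:2]])
E
```

```text
pics
{'time_s': 0.0, 'qpos': array([66.0673044 , 18.4370708 , -4.01613356, 83.17593559,  1.29489656,
       78.54019333, -3.26141391]), 'joint_velocities': array([ 0.0717047 ,  0.05670243, -0.03886268,  0.04794323, -0.03592466,
        0.00898831,  0.05673429]), 'effort': array([-8.66016489e-04, -4.91292465e+01, -4.04656129e-01, -3.12525666e+01,
       -6.40279963e-02,  4.37662541e-02,  1.93483384e-04]), 'tool_pos': array([ 0.27173429, -0.58980391,  0.19447513]), 'tool_rot': array([-9.01079586e+01, -5.52281278e-03, -1.55258390e+02]), 'force': array([ 0.27730049,  0.02715629, -0.04651175]), 'wrist_torque': array([-0.03363482, -0.01470001, -0.01988579]), 'grip_width': 0.08681008531254339} 0.011
side {'fx': 450.1730939395951, 'fy': 450.1730939395951, 'cx': 261.913306362809, 'cy': 193.01270143276366, 'R': array([[-0.82227057, -0.56908716, -0.00330543],
       [-0.32126024,  0.46896555, -0.82271694],
       [ 0.46974778, -0.67543402, -0.56844165]]), 't': array([0.47235137, 0.23659524, 0.98105827])}
charger [(0.72, array([ 0.506, -0.132,  0.047]))]
lantern [(0.97, array([0.509, 0.294, 0.077])), (0.74, array([ 0.438, -0.399,  0.006]))]
charger_tab [(0.51, array([ 0.513, -0.154,  0.071])), (0.39, array([ 0.44 , -0.4  ,  0.008]))]
pack_center [(0.67, array([ 0.522, -0.182,  0.098])), (0.55, array([ 0.509, -0.135,  0.043]))]
top {'fx': 416.4294663941285, 'fy': 416.4294663941285, 'cx': 257.22546107506713, 'cy': 195.67227414449187, 'R': array([[-0.02315517, -0.99959897,  0.01630165],
       [-0.98116874,  0.01959453, -0.19215609],
       [ 0.19175961, -0.02044408, -0.98122897]]), 't': array([0.02612256, 0.57326193, 1.02685515])}
charger [(0.95, array([ 0.506, -0.153,  0.042]))]
lantern [(0.87, array([0.524, 0.25 , 0.074]))]
charger_tab [(0.64, array([ 0.514, -0.153,  0.069]))]
pack_center [(0.86, array([ 0.522, -0.186,  0.12 ])), (0.75, array([ 0.511, -0.15 ,  0.07 ]))]
```

View pics/side0.png

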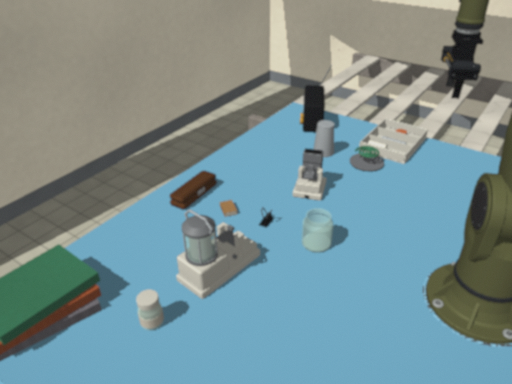

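View pics/top0.png

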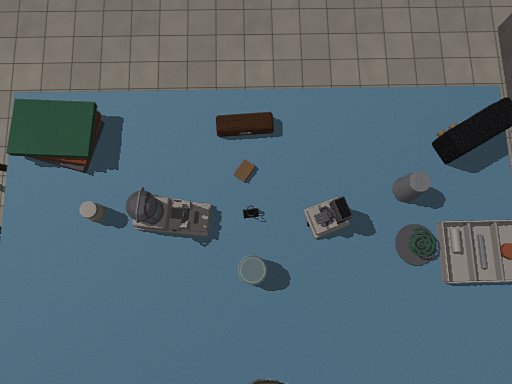

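```bash
cat > h.py <<'E'
import numpy as np, cv2
from cell import env, read_camera, camera_info, job, models
def cloud(n,d):
    c=camera_info(n); v,u=np.mgrid[0:384,0:512]
    P=np.stack([(u-c['cx'])/c['fx']*d,(v-c['cy'])/c['fy']*d,d],-1)
    W=(P-c['t'])@c['R']; W[d==0]=np.nan
    return W
def proj(n,X):
    c=camera_info(n); q=np.asarray(X)@c['R'].T+c['t']
    return q[...,:2]/q[...,2:]*[c['fx'],c['fy']]+[c['cx'],c['cy']]
E
python3 - <<'E'
from h import *
for n in ["top","side"]:
    p=np.load(n+"0p.npy"); W=cloud(n,np.load(n+"0d.npy"))
    np.save(n+"0W.npy",W)
    ims=[]
    for (a,b) in ([(285,180),(120,170)] if n=="top" else [(275,130),(165,195)]):
        s=p[b:b+80,a:a+110,::-1]; ims.append(cv2.resize(s,None,fx=7,fy=7,interpolation=cv2.INTER_CUBIC)[:560])
    for i,im in enumerate(ims): cv2.imwrite(f"pics/{n}z{i}.png",im)
W=np.load("top0W.npy")
def reg(c,r,zlo,zhi):
    m=(np.hypot(W[...,0]-c[0],W[...,1]-c[1])<r)&(W[...,2]>zlo)&(W[...,2]<zhi)
    return W[m],m
P,_=reg((.51,-.16),.09,.1,.13)
print("packtop",len(P),np.median(P,0),cv2.minAreaRect((P[:,:2]*1000).astype(np.float32)))
P,_=reg((.51,-.16),.09,.01,.2); print("charger",cv2.minAreaRect((P[:,:2]*1000).astype(np.float32)))
print(np.histogram(P[:,2],bins=np.arange(.01,.13,.005)))
P,_=reg((.52,.26),.14,.01,.2); print("lantern",cv2.minAreaRect((P[:,:2]*1000).astype(np.float32)))
print(np.histogram(P[:,2],bins=np.arange(.01,.2,.005)))
E
```

```text
packtop 308 [ 0.526745   -0.19134146  0.11695734] ((527.9622192382812, -192.93646240234375), (55.893409729003906, 30.566524505615234), 19.888198852539062)
charger ((519.2899169921875, -168.86404418945312), (83.94511413574219, 105.1064224243164), 19.865116119384766)
(array([ 28, 151, 119,  18,  13,  15,  72, 162,  19,  24,  34, 106, 106,
        82,  29,  20,  14,   9,  14,  13,  42, 226,  13]), array([0.01 , 0.015, 0.02 , 0.025, 0.03 , 0.035, 0.04 , 0.045, 0.05 ,
       0.055, 0.06 , 0.065, 0.07 , 0.075, 0.08 , 0.085, 0.09 , 0.095,
       0.1  , 0.105, 0.11 , 0.115, 0.12 , 0.125]))
lantern ((531.217529296875, 235.72592163085938), (190.20570373535156, 89.57846069335938), 83.1345443725586)
(array([ 18, 149, 134,  18, 105, 323,  46,  63,  55,  68, 173,  56, 217,
       195, 145, 106,  74,  31,  24,  17,  14,  13,  11,  14,   8,   3,
         2,   2,   4,  61, 212, 254, 157,  12,  15,  40,  11]), array([0.01 , 0.015, 0.02 , 0.025, 0.03 , 0.035, 0.04 , 0.045, 0.05 ,
       0.055, 0.06 , 0.065, 0.07 , 0.075, 0.08 , 0.085, 0.09 , 0.095,
       0.1  , 0.105, 0.11 , 0.115, 0.12 , 0.125, 0.13 , 0.135, 0.14 ,
       0.145, 0.15 , 0.155, 0.16 , 0.165, 0.17 , 0.175, 0.18 , 0.185,
       0.19 , 0.195]))
```

```bash
cd pics; python3 -c "
import cv2,numpy as np
a=[cv2.resize(cv2.imread(f'{n}z{i}.png'),(400,291)) for n in ('top','side') for i in (0,1)]
cv2.imwrite('zz.png',np.vstack([np.hstack(a[:2]),np.hstack(a[2:])]))"
```

```text
(no output)
```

View pics/zz.png

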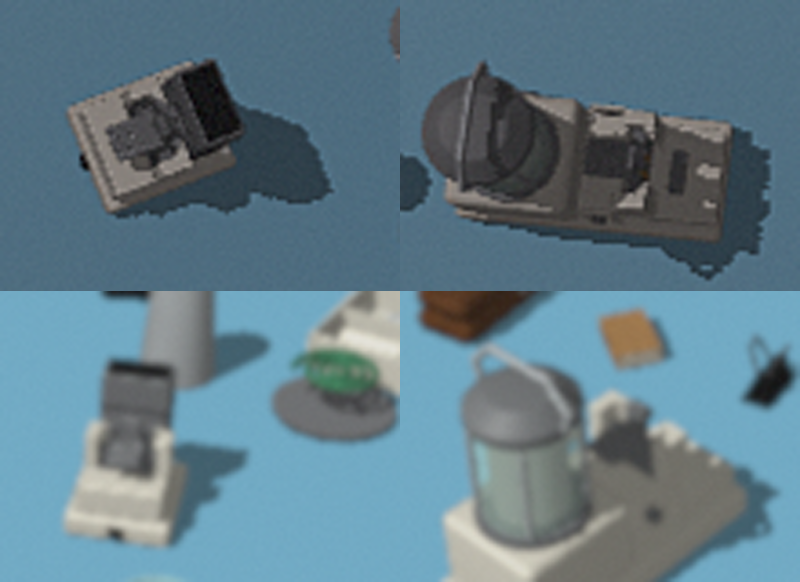

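```bash
cat > fit.py <<'E'
from h import *
from scipy.optimize import least_squares
def box(q,lo,hi):
    lo=np.array(lo);hi=np.array(hi);c=(lo+hi)/2;e=(hi-lo)/2
    d=np.abs(q-c)-e
    return np.linalg.norm(np.maximum(d,0),axis=1)+np.minimum(d.max(1),0)
def lant(q,h):
    r=np.hypot(q[:,0]-119,q[:,1])
    dc=np.stack([r-36,q[:,2]-171,140-q[:,2]],1)
    cap=np.linalg.norm(np.maximum(dc,0),axis=1)+np.minimum(dc.max(1),0)
    return np.min([box(q,[-27,-44,-5],[165,44,20]),box(q,[74,-41,0],[160,41,75]),box(q,[17,-34,0],[40,34,75+h]),cap],0)
def char(q,h):
    return np.min([box(q,[-27,-42,-5],[75,42,20]),box(q,[17,-34,0],[40,34,75]),box(q,[-15,-28,21.5],[15,28,116.5+h])],0)
def run(f,n,c,x0,r,zs,suffix='0',verbose=True):
    W=np.load(n+suffix+"W.npy")*1000
    m=(np.hypot(W[...,0]-c[0],W[...,1]-c[1])<r)&(W[...,2]>8)&(W[...,2]<175)
    P=W[m]
    def res(x):
        a=np.deg2rad(x[2]);D=P-[x[0],x[1],x[4]]
        q=np.stack([D[:,0]*np.cos(a)+D[:,1]*np.sin(a),-D[:,0]*np.sin(a)+D[:,1]*np.cos(a),D[:,2]],1)
        return f(q,x[3]),q
    s=least_squares(lambda x:np.clip(res(x)[0],-15,15),x0,loss='cauchy',f_scale=1.0,x_scale=[1,1,1,1,1],diff_step=1e-4)
    print(n,len(P),np.round(s.x,2),"medabs",np.median(abs(s.fun)))
    return s.x,res(s.x)[1]
if __name__=="__main__":
    for n in ["top","side"]:
        x,q=run(char,n,(519,-169),[528,-193,110,0,0],75,0)
    for h0 in (3,10,17):
      for n in ["top","side"]:
        x,q=run(lant,n,(531,236),[523,167,83,h0,0],125,0)
        m=(abs(q[:,1])<32)&(q[:,0]>18)&(q[:,0]<39)
        m2=(abs(q[:,1])<32)&(abs(q[:,1])>22)&m
        print("rail z", np.percentile(q[m2,2],[25,50,75,90]),m2.sum())
        m=(abs(q[:,1])<10)&(q[:,0]>45)&(q[:,0]<60); print("tab z",np.percentile(q[m,2],[25,50,75,90]) if m.sum() else None)
        m=(abs(q[:,1])<20)&(q[:,0]>-13)&(q[:,0]<12); print("floor z",np.percentile(q[m,2],[25,50,75,90]))
E
python3 fit.py
```

```text
top 1334 [ 528.24 -193.35  109.62    0.57    0.57] medabs 1.7583619850385936
side 1202 [ 5.2966e+02 -1.9072e+02  1.1004e+02  2.0000e-02  8.8000e-01] medabs 2.403620941603056
top 2780 [ 5.2284e+02  1.6917e+02  8.3080e+01  1.3704e+02 -4.3000e-01] medabs 3.3403898836550425
rail z [89.34099854 91.02804976 92.10575417 93.14089111] 66
tab z [84.33464226 85.2373324  86.54067491 87.61208101]
floor z [36.17096826 38.26938518 47.43283711 49.41736162]
side 4213 [ 5.2446e+02  1.7022e+02  8.3180e+01  1.6360e+01 -5.2000e-01] medabs 1.7758551335329373
rail z [76.57964636 89.43970834 91.29545731 92.18002114] 87
tab z [62.44781415 83.36676729 85.68018995 86.80747758]
floor z [35.70256909 36.87172118 38.06598566 38.96825361]
top 2780 [ 5.2283e+02  1.6909e+02  8.3080e+01  1.6730e+01 -4.4000e-01] medabs 3.190340911169775
rail z [89.34204258 91.02909379 92.10679821 93.14193515] 66
tab z [84.3356863  85.23837643 86.54171895 87.61312505]
floor z [36.1720123  38.27042922 47.43388115 49.41840566]
side 4213 [ 5.2446e+02  1.7022e+02  8.3180e+01  1.6370e+01 -5.2000e-01] medabs 1.7754189230877842
rail z [76.58008014 89.44014212 91.29589109 92.18045492] 87
tab z [62.44824794 83.36720107 85.68062374 86.80791136]
floor z [35.70300287 36.87215497 38.06641945 38.96868739]
top 2780 [ 5.2283e+02  1.6909e+02  8.3080e+01  1.6730e+01 -4.4000e-01] medabs 3.190321480400476
rail z [89.34202315 91.02907436 92.10677878 93.14191572] 66
tab z [84.33566687 85.238357   86.54169951 87.61310562]
floor z [36.17199287 38.27040979 47.43386172 49.41838622]
side 4213 [ 5.2446e+02  1.7022e+02  8.3180e+01  1.6370e+01 -5.2000e-01] medabs 1.7753132029274923
rail z [76.58079903 89.44086101 91.29660998 92.18117381] 87
tab z [62.44896682 83.36791996 85.68134262 86.80863025]
floor z [35.70372176 36.87287386 38.06713834 38.96940628]
```

```bash
cat >> h.py <<'E'
from scipy.spatial.transform import Rotation as Ro
def delta(pos_mm,yaw,show=True):
    o=env.get_obs(); R=Ro.from_euler('xyz',o['tool_rot'],degrees=True)
    T=Ro.from_euler('xyz',[-90,0,yaw],degrees=True)
    s=R.inv().apply(np.array(pos_mm)-o['tool_pos']*1000); r=(R.inv()*T).as_rotvec(degrees=True)
    print("t",round(o['time_s'],2),"pos",np.round(o['tool_pos']*1000,1),"rot",np.round(o['tool_rot'],2),"F",np.round(o['force'],1),"w",round(o['grip_width']*1000,1))
    print("shift",np.round(s,1),"rot",np.round(r,2))
def bay(o,yaw,p):
    return np.array([o[0],o[1],0])+Ro.from_euler('z',yaw,degrees=True).apply(p)
E
python3 - <<'E'
from fit import *
for n in ("top","side"):
    W=np.load(n+"0W.npy")*1000
    a=np.deg2rad(109.8);D=W-[529,-192,0.6]
    q=np.stack([D[...,0]*np.cos(a)+D[...,1]*np.sin(a),-D[...,0]*np.sin(a)+D[...,1]*np.cos(a),D[...,2]],-1)
    m=(abs(q[...,1])<10)&(q[...,0]>30)&(q[...,0]<80)&(q[...,2]>5)
    Q=q[m]; 
    for x in range(30,80,3):
        k=(Q[:,0]>=x)&(Q[:,0]<x+3)
        if k.any(): print(n,x,k.sum(),np.round(np.percentile(Q[k,2],[10,50,90]),1))
    m=(q[...,0]>50)&(q[...,0]<62)&(q[...,2]>60)&(abs(q[...,1])<40); print("tab y range",np.percentile(q[m][:,1],[3,50,97]))
t=bay((529,-192),109.8,[57,0,110]); print(t); delta(t,-70.2)
E
```

```text
top 30 15 [66.2 68.2 80. ]
top 33 8 [67.3 68.8 70. ]
top 36 9 [65.8 69.7 70.7]
top 39 8 [68.1 69.9 71.1]
top 42 10 [66.3 68.4 69.7]
top 45 8 [66.6 68.3 70. ]
top 48 10 [66.2 68.7 71.2]
top 51 9 [67.1 68.2 72.7]
top 54 8 [67.9 68.5 70.1]
top 57 13 [51.2 68.  70.4]
top 60 19 [44.4 47.5 69.5]
top 63 10 [43.9 45.9 50.4]
top 66 18 [26.2 42.2 46.5]
top 69 13 [17.5 20.2 29.3]
top 72 10 [12.3 15.7 18.9]
top 75 8 [ 8.2 12.5 15.4]
tab y range [-10.35122092   0.79338094  13.4364978 ]
side 30 27 [44.9 75.5 84.3]
side 33 14 [41.5 68.7 81.6]
side 36 6 [65.5 67.6 69.4]
side 39 3 [44.2 48.2 64.6]
side 42 2 [45.1 45.8 46.5]
side 45 11 [44.1 69.  70.1]
side 48 7 [45.1 47.5 67.6]
side 51 9 [44.9 68.5 70.6]
side 54 8 [45.  57.8 69.1]
side 57 10 [44.6 65.4 69.2]
side 60 10 [44.3 65.4 70.1]
side 63 9 [45.9 66.3 69.7]
side 66 18 [28.8 42.6 54.2]
side 69 37 [21.1 30.8 42.7]
side 72 18 [12.4 22.5 42.9]
side 75 15 [ 8.6 17.2 20.4]
side 78 8 [ 8.7 14.  25.6]
tab y range [-11.62459667   1.01479478  10.29112735]
[ 509.69193855 -138.36979617  110.        ]
t 0.5 pos [ 272.  -590.3  195.5] rot [ -90.     -0.   -155.26] F [-0.2  0.1 -0.1] w 87.3
shift [-405.    85.5 -311. ] rot [  0.   -85.06   0.  ]
```

Request:
move_arm(
  moves=[
    [-29,0,-22,0,-6,0],
    [-58,0,-44,0,-12,0],
    [-87,0,-66,0,-18,0],
    [-116,0,-89,0,-24,0],
    [-145,0,-111,0,-30,0],
    [-174,0,-133,0,-36,0],
    [-203,0,-155,0,-43,0],
    [-231,0,-178,0,-49,0],
    [-260,0,-200,0,-55,0],
    [-289,0,-222,0,-61,0],
    [-318,0,-244,0,-67,0],
    [-347,0,-267,0,-73,0],
    [-376,0,-289,0,-79,0],
    [-405,0,-311,0,-85,0],
    [-405,0,-311,0,-85,0],
    [-405,0,-311,0,-85,0],
  ],
  claw=0,
)

```text
time_s: 1.83
tool_pos: [0.5106, -0.1357, 0.1958]
tool_rot: [-90.0, -0.0, -70.0]
force: [-0.2, -0.7, 1.5]
grip_width: 0.0008
```

Run:
```python
from h import *
delta(bay((529,-192),109.8,[57,0,90]),-70.2)
for n in ("top","side"):
    p,d=read_camera(n); cv2.imwrite(f"pics/{n}1.png",p[:,:,::-1])
    np.save(n+"1W.npy",cloud(n,d))
    X=proj(n,np.array([.51,-.138,.1])); u,v=X.astype(int)
    cv2.imwrite(f"pics/{n}1z.png",cv2.resize(p[max(v-60,0):v+60,max(u-60,0):u+60,::-1],None,fx=4,fy=4))
a=cv2.imread("pics/top1z.png");b=cv2.imread("pics/side1z.png");s=min(a.shape[0],b.shape[0]);cv2.imwrite("pics/z1.png",cv2.resize(np.hstack([a[:s],b[:s]]),None,fx=.8,fy=.8))
```

```text
t 1.83 pos [ 510.6 -135.7  195.8] rot [-89.96  -0.   -69.96] F [-0.2 -0.7  1.5] w 0.8
shift [  2.2 105.8  -1.9] rot [-0.04  0.24  0.  ]
```

View pics/z1.png

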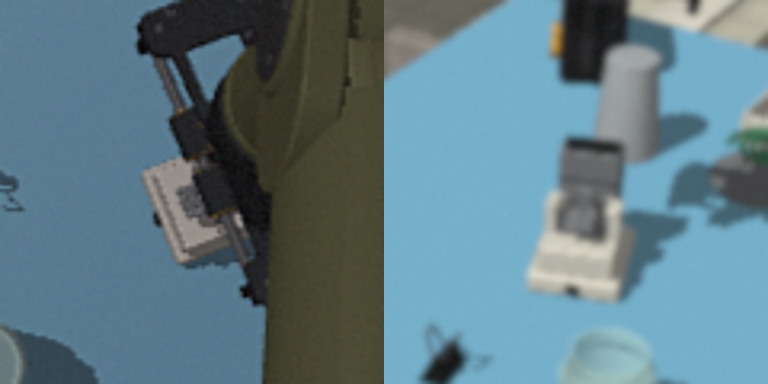

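View pics/side1.png

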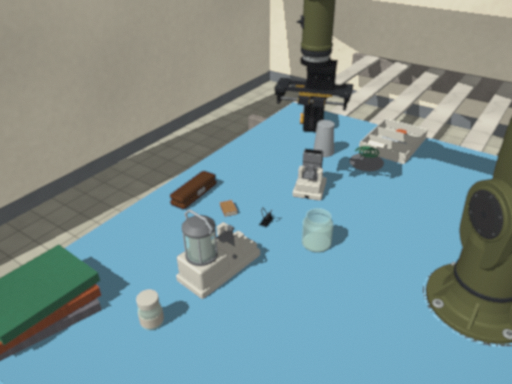

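View pics/top1.png

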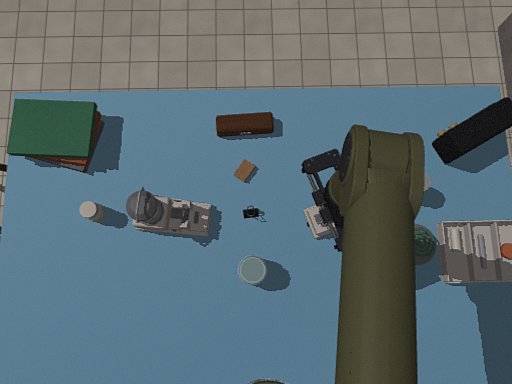

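Request:
move_arm(
  moves=[
    [1,25,-1,0,0,0],
    [2,50,-2,0,0,0],
    [2,75,-2,0,0,0],
    [2,95,-2,0,0,0],
    [2,106,-2,0,0,0],
    [2,109,-2,0,0,0],
    [2,109,-2,0,0,0],
    [2,109,-2,0,0,0],
  ],
)

```text
time_s: 2.6
tool_pos: [0.5092, -0.1418, 0.0877]
tool_rot: [-89.9, -0.1, -70.3]
force: [0.4, -0.1, -0.5]
grip_width: 0.0002
```

Run:
```python
from h import *
delta(bay((529,-192),109.8,[57,0,70]),-70.2)
for n in ("side",):
    p,d=read_camera(n)
    u,v=proj(n,np.array([.51,-.138,.08])).astype(int)
    cv2.imwrite(f"pics/{n}2z.png",cv2.resize(p[max(v-60,0):v+60,max(u-60,0):u+60,::-1],None,fx=4,fy=4))
delta(bay((529,-192),109.8,[57,0,70]),-70.2)
```

```text
t 2.6 pos [ 509.2 -141.8   87.7] rot [-8.993e+01 -7.000e-02 -7.032e+01] F [ 0.4 -0.1 -0.5] w 0.2
shift [-3.1 17.7  1.6] rot [-0.07 -0.12  0.07]
t 2.65 pos [ 509.5 -141.6   88. ] rot [-89.9  -0.1 -70.3] F [ 0.1 -0.6  0.9] w 0.7
shift [-3.  18.   1.3] rot [-0.1 -0.1  0.1]
```

View pics/side2z.png

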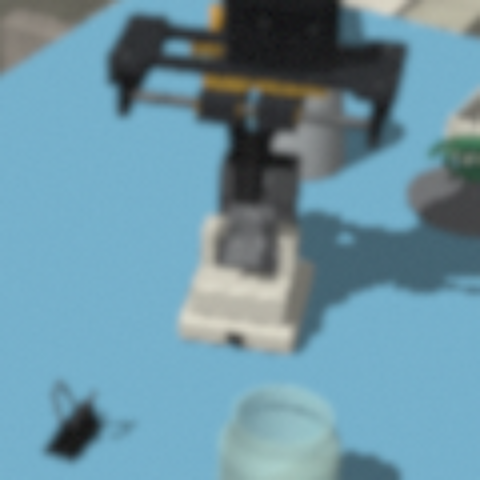

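Run:
```python
from h import *
p,d=read_camera("side")
u,v=proj("side",np.array([.51,-.138,.08])).astype(int); print(u,v)
W=cloud("side",d)*1000
a=np.deg2rad(109.8);D=W-[529,-192,0.6]
q=np.stack([D[...,0]*np.cos(a)+D[...,1]*np.sin(a),-D[...,0]*np.sin(a)+D[...,1]*np.cos(a),D[...,2]],-1)
for vv in range(v-30,v+25,2): print(vv,[tuple(np.round(q[vv,uu]).tolist()) for uu in (u-4,u+2,u+6)])
```

```text
308 172
142 [(94.0, -12.0, 193.0), (-274.0, -49.0, -2.0), (93.0, 14.0, 197.0)]
144 [(66.0, -16.0, 173.0), (48.0, -3.0, 165.0), (88.0, 13.0, 188.0)]
146 [(64.0, -16.0, 165.0), (57.0, -1.0, 164.0), (69.0, 11.0, 172.0)]
148 [(-227.0, -62.0, -2.0), (61.0, -0.0, 160.0), (63.0, 11.0, 163.0)]
150 [(-5.0, -27.0, 114.0), (65.0, 1.0, 156.0), (68.0, 12.0, 159.0)]
152 [(12.0, -24.0, 118.0), (66.0, 1.0, 150.0), (56.0, 11.0, 146.0)]
154 [(21.0, -22.0, 116.0), (62.0, 1.0, 142.0), (16.0, 6.0, 117.0)]
156 [(14.0, -23.0, 106.0), (68.0, 2.0, 139.0), (18.0, 7.0, 112.0)]
158 [(14.0, -22.0, 99.0), (63.0, 2.0, 130.0), (12.0, 6.0, 102.0)]
160 [(18.0, -21.0, 94.0), (65.0, 3.0, 125.0), (15.0, 7.0, 97.0)]
162 [(20.0, -21.0, 89.0), (60.0, 2.0, 116.0), (17.0, 8.0, 92.0)]
164 [(17.0, -21.0, 81.0), (19.0, -3.0, 85.0), (17.0, 8.0, 85.0)]
166 [(13.0, -21.0, 72.0), (36.0, -0.0, 89.0), (14.0, 8.0, 77.0)]
168 [(26.0, -19.0, 73.0), (32.0, -0.0, 80.0), (23.0, 10.0, 76.0)]
170 [(23.0, -19.0, 65.0), (28.0, -1.0, 70.0), (29.0, 11.0, 73.0)]
172 [(25.0, -18.0, 59.0), (36.0, 1.0, 69.0), (21.0, 10.0, 61.0)]
174 [(34.0, -16.0, 58.0), (46.0, 3.0, 68.0), (34.0, 12.0, 62.0)]
176 [(64.0, -12.0, 70.0), (59.0, 5.0, 70.0), (35.0, 13.0, 56.0)]
178 [(65.0, -11.0, 64.0), (67.0, 6.0, 68.0), (34.0, 13.0, 49.0)]
180 [(48.0, -13.0, 47.0), (43.0, 3.0, 46.0), (34.0, 14.0, 42.0)]
182 [(60.0, -11.0, 48.0), (51.0, 5.0, 44.0), (49.0, 16.0, 45.0)]
184 [(66.0, -10.0, 44.0), (60.0, 6.0, 44.0), (63.0, 18.0, 48.0)]
186 [(70.0, -9.0, 40.0), (67.0, 8.0, 41.0), (74.0, 20.0, 48.0)]
188 [(66.0, -9.0, 31.0), (71.0, 9.0, 37.0), (71.0, 20.0, 39.0)]
190 [(68.0, -9.0, 26.0), (70.0, 9.0, 30.0), (73.0, 21.0, 34.0)]
192 [(69.0, -8.0, 19.0), (71.0, 9.0, 24.0), (74.0, 21.0, 28.0)]
194 [(74.0, -7.0, 16.0), (72.0, 10.0, 17.0), (72.0, 21.0, 19.0)]
196 [(81.0, -6.0, 14.0), (76.0, 11.0, 13.0), (78.0, 23.0, 17.0)]
```

Run:
```python
from h import *
p,d=read_camera("side"); print(env.get_obs()['tool_pos'])
cv2.imwrite("pics/s3.png",cv2.resize(p[110:200,270:350,::-1],None,fx=7,fy=6.6,interpolation=cv2.INTER_CUBIC))
W=np.load("side1W.npy")*1000
m=(np.hypot(W[...,0]-510,W[...,1]+136)<45)&(W[...,2]>100)
print(np.percentile(W[m][:,2],[0,1,5,10,50]),m.sum())
W=cloud("side",d)*1000
a=np.deg2rad(109.8);D=W-[529,-192,0.6]
q=np.stack([D[...,0]*np.cos(a)+D[...,1]*np.sin(a),-D[...,0]*np.sin(a)+D[...,1]*np.cos(a),D[...,2]],-1)
m=(q[...,0]>40)&(q[...,0]<80)&(q[...,2]>60)&(q[...,2]<150)&(abs(q[...,1])<30)
v,u=np.nonzero(m)
for i in np.argsort(q[m][:,2])[::4]: print((u[i],v[i]),np.round(q[v[i],u[i]]),p[v[i],u[i]])
```

```text
[ 0.50949721 -0.14138072  0.08796535]
[100.12335172 117.5786299  265.45890881 305.86557768 427.74632589] 3373
(np.int64(299), np.int64(174)) [ 41. -30.  60.] [180 182 173]
(np.int64(306), np.int64(178)) [62. -6. 63.] [131 131 127]
(np.int64(304), np.int64(178)) [ 66. -11.  65.] [139 139 133]
(np.int64(312), np.int64(174)) [42.  8. 66.] [118 120 123]
(np.int64(305), np.int64(176)) [ 59. -10.  67.] [118 120 122]
(np.int64(300), np.int64(172)) [ 42. -27.  67.] [175 174 163]
(np.int64(306), np.int64(176)) [59. -7. 68.] [122 125 126]
(np.int64(304), np.int64(176)) [ 61. -12.  68.] [108 111 113]
(np.int64(306), np.int64(175)) [55. -7. 68.] [121 124 125]
(np.int64(309), np.int64(175)) [53.  1. 69.] [122 123 125]
(np.int64(308), np.int64(176)) [59. -1. 69.] [117 120 122]
(np.int64(308), np.int64(177)) [65.  0. 69.] [113 115 116]
(np.int64(311), np.int64(176)) [58.  7. 70.] [120 120 123]
(np.int64(312), np.int64(173)) [42.  8. 70.] [120 122 123]
(np.int64(310), np.int64(177)) [66.  6. 71.] [113 114 115]
(np.int64(318), np.int64(173)) [40. 24. 71.] [160 159 149]
(np.int64(309), np.int64(163)) 
[... 566 characters left out ...]
64(309), np.int64(157)) [ 63.  -1. 133.] [37 40 41]
(np.int64(312), np.int64(158)) [ 67.   8. 133.] [35 34 36]
(np.int64(309), np.int64(156)) [ 61.  -2. 135.] [39 39 40]
(np.int64(307), np.int64(156)) [ 65.  -6. 137.] [42 41 43]
(np.int64(312), np.int64(157)) [ 70.   8. 138.] [35 35 36]
(np.int64(307), np.int64(155)) [ 64.  -7. 139.] [38 38 42]
(np.int64(307), np.int64(154)) [ 63.  -7. 141.] [37 38 38]
(np.int64(306), np.int64(153)) [ 60. -10. 143.] [42 43 44]
(np.int64(310), np.int64(154)) [ 65.   1. 144.] [35 36 35]
(np.int64(307), np.int64(153)) [ 64.  -7. 145.] [31 35 35]
(np.int64(313), np.int64(153)) [ 65.   9. 148.] [32 32 34]
(np.int64(307), np.int64(152)) [ 66.  -7. 149.] [30 31 32]
```

View pics/s3.png

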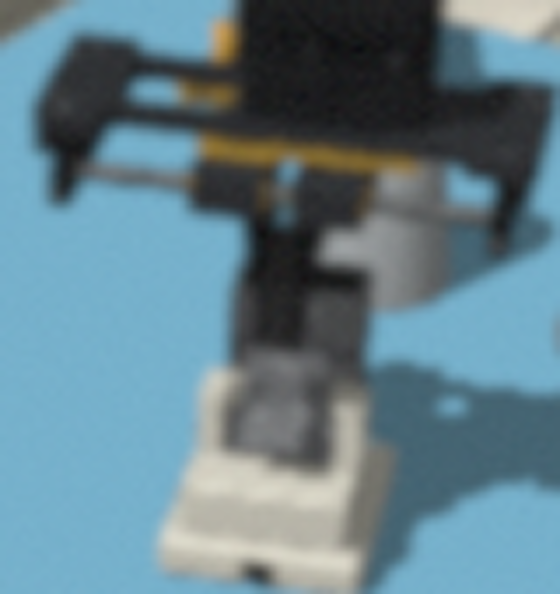

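Run:
```python
from h import *
W=np.load("side1W.npy")*1000
for v in range(112,140,1): print(v,[tuple(np.round(W[v,u]).tolist()) for u in (309,313,317)])
print(proj("side",np.array([[.51,-.136,.185],[.51,-.136,.196],[.51,-.136,.225]])))
W=np.load("side0W.npy")*1000
m=(np.hypot(W[...,0]-272,W[...,1]+590)<60)&(W[...,2]>60)
print("start",np.percentile(W[m][:,2],[0,1,5,10,50]),m.sum(), proj("side",np.array([.272,-.59,.185])))
W=np.load("top0W.npy")*1000
```

```text
112 [(512.0, -123.0, 269.0), (503.0, -128.0, 270.0), (496.0, -137.0, 268.0)]
113 [(513.0, -125.0, 265.0), (503.0, -127.0, 267.0), (680.0, -495.0, 83.0)]
114 [(514.0, -128.0, 261.0), (504.0, -130.0, 263.0), (679.0, -494.0, 80.0)]
115 [(514.0, -127.0, 259.0), (503.0, -130.0, 261.0), (678.0, -491.0, 77.0)]
116 [(513.0, -125.0, 257.0), (504.0, -131.0, 257.0), (681.0, -499.0, 70.0)]
117 [(514.0, -128.0, 253.0), (505.0, -133.0, 253.0), (681.0, -498.0, 66.0)]
118 [(513.0, -127.0, 251.0), (501.0, -127.0, 254.0), (682.0, -500.0, 61.0)]
119 [(511.0, -123.0, 250.0), (501.0, -127.0, 251.0), (680.0, -497.0, 59.0)]
120 [(511.0, -123.0, 247.0), (502.0, -129.0, 247.0), (679.0, -495.0, 56.0)]
121 [(513.0, -128.0, 242.0), (501.0, -128.0, 245.0), (678.0, -495.0, 52.0)]
122 [(511.0, -124.0, 241.0), (502.0, -130.0, 241.0), (681.0, -501.0, 45.0)]
123 [(512.0, -127.0, 237.0), (502.0, -130.0, 238.0), (621.0, -385.0, 104.0)]
124 [(513.0, -128.0, 233.0), (500.0, -127.0, 237.0), (616.0, -376.0, 106.0)]
125 [(514.0, -130.0, 229.0), (501.0, -128.0, 234.0), (614.0, -372.0, 104.0)]
126 [(512.0, -128.0, 228.0), (50
[... 485 characters left out ...]
.0)]
133 [(702.0, -485.0, 3.0), (690.0, -493.0, 2.0), (609.0, -367.0, 79.0)]
134 [(700.0, -481.0, 0.0), (684.0, -483.0, 4.0), (608.0, -365.0, 76.0)]
135 [(697.0, -476.0, -0.0), (686.0, -486.0, -2.0), (610.0, -369.0, 70.0)]
136 [(692.0, -469.0, -0.0), (679.0, -474.0, 1.0), (608.0, -365.0, 69.0)]
137 [(688.0, -462.0, 0.0), (nan, nan, nan), (605.0, -361.0, 68.0)]
138 [(684.0, -454.0, 1.0), (673.0, -463.0, 0.0), (606.0, -362.0, 63.0)]
139 [(681.0, -448.0, 0.0), (668.0, -455.0, 1.0), (605.0, -363.0, 60.0)]
[[310.30321735 139.60708825]
 [310.54150997 135.93707898]
 [311.18179448 126.07588349]]
start [221.45879898 226.50862591 242.34954139 299.64380473 401.8584603 ] 1950 [449.35845774 103.22046255]
```

Request:
move_arm(
  moves=[
    [-1,2,1,0,0,0],
    [-2,4,1,0,0,0],
    [-2,6,1,0,0,0],
    [-2,8,1,0,0,0],
    [-2,9,1,0,0,0],
    [-2,10,1,0,0,0],
    [-2,11,1,0,0,0],
    [-2,11,1,0,0,0],
  ],
)

```text
time_s: 3.42
tool_pos: [0.5086, -0.1387, 0.0753]
tool_rot: [-90.0, 0.0, -70.3]
force: [-0.2, -1.4, -0.3]
grip_width: 0.0002
```

Request:
move_arm(
  moves=[
    [0,6,0,0,0,0],
    [0,12,0,0,0,0],
    [0,18,0,0,0,0],
    [0,23,0,0,0,0],
    [0,26,0,0,0,0],
    [0,28,0,0,0,0],
    [0,28,0,0,0,0],
  ],
)

```text
time_s: 4.0
tool_pos: [0.5084, -0.1386, 0.0469]
tool_rot: [-90.0, 0.0, -70.3]
force: [-0.2, -1.0, -0.1]
grip_width: 0.0005
```

Run:
```python
from h import *
delta(bay((529,-192),109.8,[57,0,30]),-70.2)
p,d=read_camera("side")
cv2.imwrite("pics/s4.png",cv2.resize(p[110:200,270:350,::-1],None,fx=7,fy=6.6,interpolation=cv2.INTER_CUBIC))
W=cloud("side",d)*1000
a=np.deg2rad(109.8);D=W-[529,-192,0.6]
q=np.stack([D[...,0]*np.cos(a)+D[...,1]*np.sin(a),-D[...,0]*np.sin(a)+D[...,1]*np.cos(a),D[...,2]],-1)
for vv in range(160,184): print(vv,[tuple(np.round(q[vv,uu]).tolist()) for uu in (305,308,311)])
```

```text
t 4.0 pos [ 508.4 -138.6   46.9] rot [-9.004e+01  4.000e-02 -7.026e+01] F [-0.2 -1.  -0.1] w 0.5
shift [ 0.2 16.9  1.3] rot [ 0.04 -0.06 -0.04]
160 [(70.0, -10.0, 126.0), (62.0, -3.0, 122.0), (69.0, 6.0, 128.0)]
161 [(71.0, -10.0, 123.0), (64.0, -3.0, 121.0), (69.0, 6.0, 125.0)]
162 [(70.0, -10.0, 120.0), (66.0, -2.0, 119.0), (68.0, 6.0, 121.0)]
163 [(66.0, -11.0, 114.0), (64.0, -3.0, 114.0), (70.0, 7.0, 119.0)]
164 [(73.0, -9.0, 115.0), (67.0, -2.0, 113.0), (72.0, 7.0, 117.0)]
165 [(71.0, -10.0, 111.0), (65.0, -2.0, 109.0), (69.0, 7.0, 112.0)]
166 [(66.0, -10.0, 105.0), (65.0, -2.0, 105.0), (71.0, 7.0, 110.0)]
167 [(69.0, -10.0, 103.0), (63.0, -2.0, 101.0), (72.0, 8.0, 107.0)]
168 [(71.0, -9.0, 101.0), (64.0, -2.0, 98.0), (73.0, 8.0, 105.0)]
169 [(64.0, -10.0, 94.0), (65.0, -1.0, 95.0), (69.0, 7.0, 99.0)]
170 [(70.0, -9.0, 94.0), (66.0, -1.0, 93.0), (67.0, 8.0, 95.0)]
171 [(71.0, -9.0, 91.0), (65.0, -1.0, 89.0), (65.0, 7.0, 90.0)]
172 [(66.0, -9.0, 85.0), (69.0, -0.0, 88.0), (71.0, 8.0, 91.0)]
173 [(69.0, -8.0, 84.0), (67.0, -0.0, 84.0), (71.0, 9.0, 87.0)]
174 [(72.0, -8.0, 82.0), (67.0, -0.0, 80.0), (67.0, 8.0, 82.0)]
175 [(68.0, -8.0, 77.0), (69.0, 0.0, 79.0), (67.0, 8.0, 79.0)]
176 [(72.0, -8.0, 76.0), (68.0, 0.0, 74.0), (59.0, 8.0, 70.0)]
177 [(65.0, -8.0, 68.0), (65.0, 0.0, 69.0), (62.0, 8.0, 69.0)]
178 [(66.0, -8.0, 66.0), (63.0, -0.0, 65.0), (66.0, 9.0, 68.0)]
179 [(33.0, -13.0, 40.0), (39.0, -3.0, 46.0), (35.0, 5.0, 45.0)]
180 [(50.0, -10.0, 48.0), (43.0, -2.0, 45.0), (34.0, 5.0, 40.0)]
181 [(54.0, -9.0, 47.0), (51.0, -1.0, 47.0), (47.0, 7.0, 46.0)]
182 [(62.0, -8.0, 49.0), (51.0, -1.0, 43.0), (54.0, 8.0, 47.0)]
183 [(63.0, -8.0, 47.0), (57.0, 0.0, 44.0), (56.0, 8.0, 44.0)]
```

View pics/s4.png

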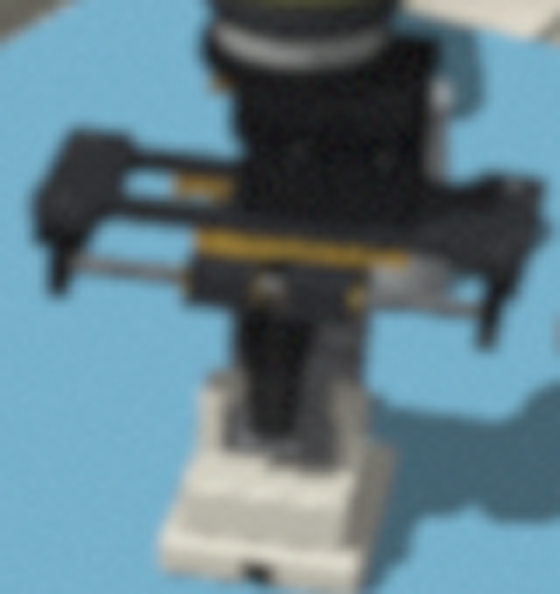

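Request:
move_arm(
  moves=[
    [0,2,0,0,0,0],
    [0,3,0,0,0,0],
    [0,4,0,0,0,0],
    [0,5,0,0,0,0],
    [0,6,0,0,0,0],
    [0,7,0,0,0,0],
    [0,7,0,0,0,0],
  ],
)

```text
time_s: 4.63
tool_pos: [0.5087, -0.1384, 0.0405]
tool_rot: [-90.0, 0.0, -70.2]
force: [-0.2, 1.0, 2.3]
grip_width: 0.0003
```

Request:
move_arm(
  moves=[
    [0,1,0,0,0,0],
    [0,2,0,0,0,0],
    [0,3,0,0,0,0],
    [0,4,0,0,0,0],
    [0,4,0,0,0,0],
  ],
)

```text
time_s: 5.05
tool_pos: [0.5086, -0.1379, 0.0363]
tool_rot: [-90.0, 0.1, -70.2]
force: [-2.2, 2.8, 3.0]
grip_width: 0.0004
```

Request:
move_arm(
  moves=[
    [0,1,0,0,0,0],
    [0,2,0,0,0,0],
    [0,3,0,0,0,0],
    [0,3,0,0,0,0],
  ],
)

```text
time_s: 5.38
tool_pos: [0.5086, -0.1379, 0.0332]
tool_rot: [-90.0, 0.1, -70.2]
force: [-1.8, 4.7, 3.9]
grip_width: 0.0002
```

Run:
```python
from h import *
delta(bay((529,-192),109.8,[57,0,30]),-70.2)
p,d=read_camera("side")
cv2.imwrite("pics/s5.png",cv2.resize(p[110:200,270:350,::-1],None,fx=7,fy=6.6,interpolation=cv2.INTER_CUBIC))
W=cloud("side",d)*1000
a=np.deg2rad(109.8);D=W-[529,-192,0.6]
q=np.stack([D[...,0]*np.cos(a)+D[...,1]*np.sin(a),-D[...,0]*np.sin(a)+D[...,1]*np.cos(a),D[...,2]],-1)
m=(abs(q[...,0])<14)&(abs(q[...,1])<28)&(q[...,2]>80)&(q[...,2]<135); print(m.sum(),np.percentile(q[m][:,2],[50,80,90,97]))
```

```text
t 5.38 pos [ 508.6 -137.9   33.2] rot [-9.000e+01  6.000e-02 -7.023e+01] F [-1.8  4.7  3.9] w 0.2
shift [0.8 3.2 0.9] rot [ 0.   -0.03 -0.06]
14 [ 93.83902203 105.45221532 108.02210576 111.59485964]
```

View pics/s5.png

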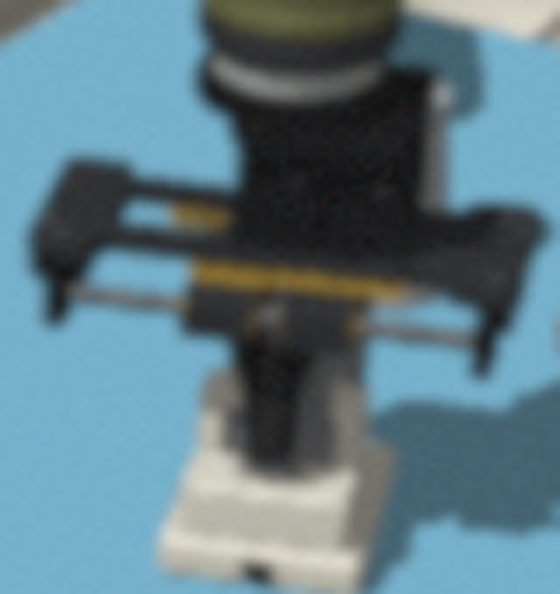

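Request:
move_arm(
  moves=[
    [-1,1,0,0,0,0],
    [-1,2,0,0,0,0],
    [-1,3,0,0,0,0],
    [-1,3,0,0,0,0],
  ],
)

```text
time_s: 5.77
tool_pos: [0.5088, -0.1379, 0.0322]
tool_rot: [-90.0, -0.1, -70.3]
force: [-5.8, 4.6, 14.1]
grip_width: 0.0006
```

```bash
cat > pk.py <<'E'
from h import *
import sys
p,d=read_camera("side"); print(env.get_obs()['force'])
cv2.imwrite("pics/%s.png"%sys.argv[1],cv2.resize(p[110:200,270:350,::-1],None,fx=7,fy=6.6,interpolation=cv2.INTER_CUBIC))
p,d=read_camera("top")
cv2.imwrite("pics/%st.png"%sys.argv[1],cv2.resize(p[160:260,270:390,::-1],None,fx=6,fy=6,interpolation=cv2.INTER_CUBIC))
E
python3 pk.py s6
```

```text
[-5.9468653   5.13946806 15.46473399]
```

View pics/s6.png

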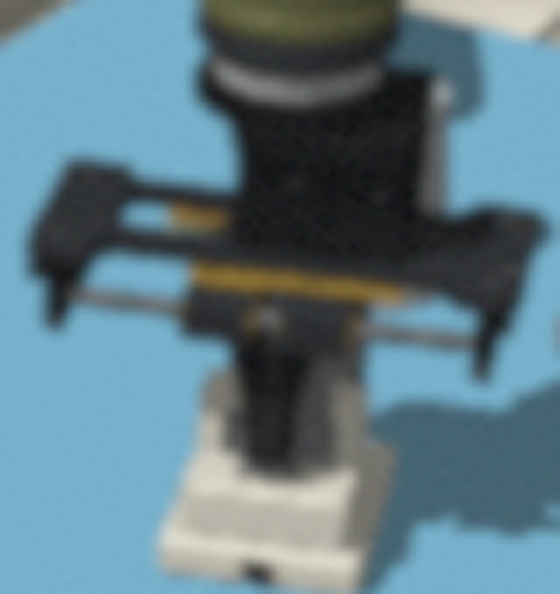

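View pics/s6t.png

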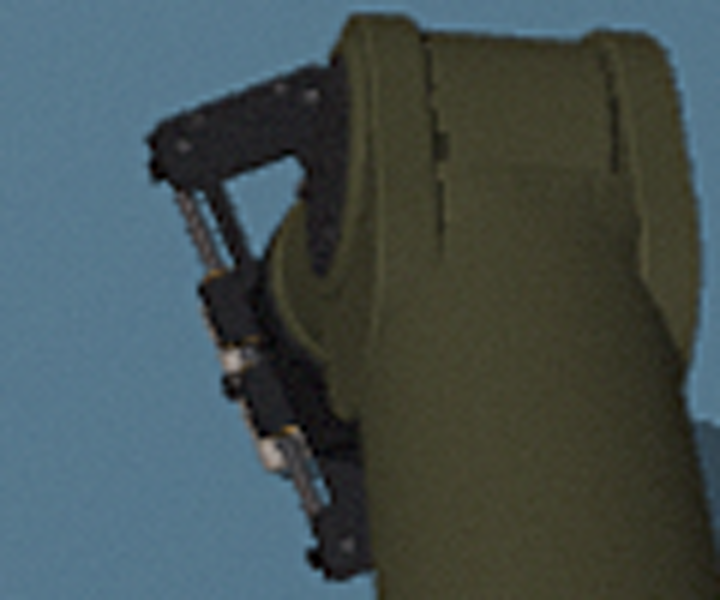

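Request:
move_arm(
  moves=[
    [0,-2,0,0,0,0],
    [0,-5,0,0,0,0],
    [0,-15,0,0,0,0],
    [0,-35,0,0,0,0],
    [0,-65,0,0,0,0],
    [0,-100,0,0,0,0],
    [0,-130,0,0,0,0],
    [0,-130,0,0,0,0],
  ],
)

```text
time_s: 6.53
tool_pos: [0.5126, -0.1404, 0.1675]
tool_rot: [-89.5, -0.5, -70.3]
force: [1.2, 0.1, 0.7]
grip_width: 0.0009
```

```bash
python3 pk.py s7
python3 - <<'E'
from fit import *
p,d=read_camera("side"); np.save("side7W.npy",cloud("side",d))
W=np.load("side7W.npy")*1000; W[(W[...,2]>140)]=np.nan; np.save("side7W.npy",W/1000)
run(char,"side",(519,-169),[528,-193,110,0,0],75,0,'7')
run(char,"side",(519,-169),[528,-193,110,10,0],75,0,'7')
E
```

```text
[ 0.36756135 -0.53371388 -0.29312637]
side 1266 [ 529.86 -191.94  108.91   10.57    0.64] medabs 2.5564249716565683
side 1266 [ 529.86 -191.94  108.91   10.57    0.64] medabs 2.556426065951051
```

View pics/s7.png

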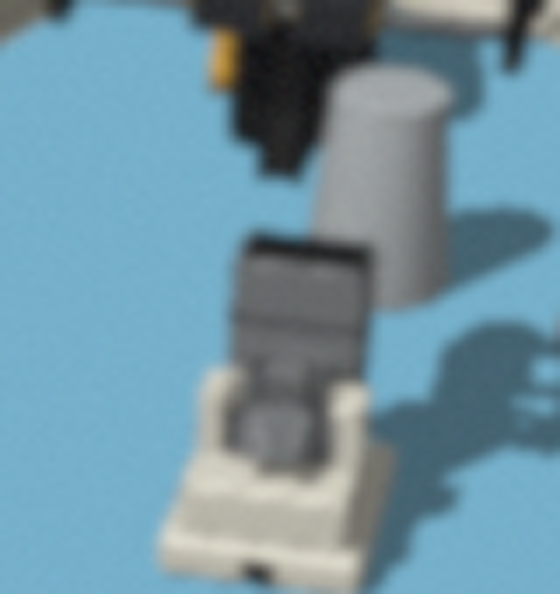

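Run:
```python
from h import *
delta([529,-192,140],-70.2)
```

```text
t 6.68 pos [ 508.2 -139.1  160.5] rot [-9.001e+01 -9.000e-02 -7.032e+01] F [-0.  -0.4 -0.6] w 0.6
shift [56.8 20.6  1.8] rot [ 0.01 -0.12  0.09]
```

Request:
move_arm(
  moves=[
    [10,0,1,0,0,0],
    [22,0,2,0,0,0],
    [34,0,2,0,0,0],
    [46,0,2,0,0,0],
    [54,0,2,0,0,0],
    [57,0,2,0,0,0],
    [57,0,2,0,0,0],
    [57,0,2,0,0,0],
    [57,0,2,0,0,0],
  ],
  claw=87,
)

```text
time_s: 7.43
tool_pos: [0.5295, -0.19, 0.1605]
tool_rot: [-90.0, 0.0, -70.2]
force: [0.4, 0.0, -0.1]
grip_width: 0.0529
```

```bash
python3 pk.py s8
python3 - <<'E'
from h import *
delta([529,-192,61],-70.2)
E
```

```text
[-0.47662381 -0.19719888  0.04848622]
t 7.53 pos [ 529.6 -190.1  160.7] rot [-9.00e+01 -1.00e-02 -7.02e+01] F [ 0.4 -0.2 -0. ] w 60.7
shift [ 1.6 99.7 -1.2] rot [-0.    0.    0.01]
```

View pics/s8.png

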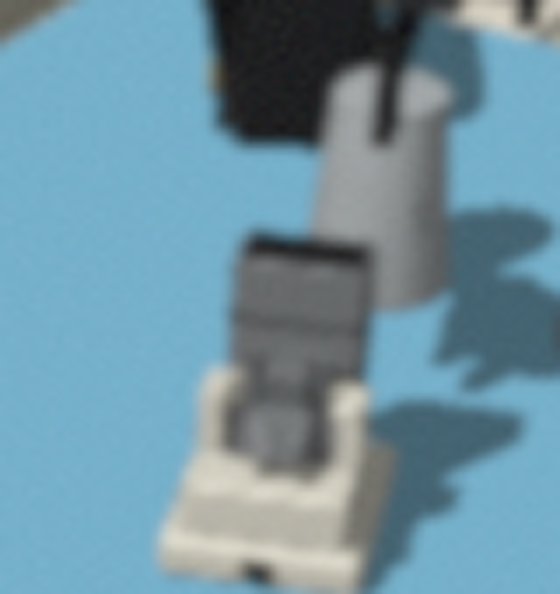

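Request:
move_arm(
  moves=[
    [1,0,-1,0,0,0],
    [2,0,-1,0,0,0],
    [2,0,-1,0,0,0],
    [2,15,-1,0,0,0],
    [2,30,-1,0,0,0],
    [2,45,-1,0,0,0],
    [2,45,-1,0,0,0],
    [2,45,-1,0,0,0],
  ],
)

```text
time_s: 8.2
tool_pos: [0.5287, -0.1928, 0.1151]
tool_rot: [-90.1, 0.1, -70.3]
force: [-0.4, 0.5, 0.2]
grip_width: 0.0872
```

```bash
python3 pk.py s9
python3 - <<'E'
from h import *
delta([529,-192,61],-70.2)
E
```

```text
[0.48607546 0.14649404 0.70751233]
t 8.3 pos [ 529.9 -193.2  116.6] rot [-8.994e+01 -6.000e-02 -7.026e+01] F [0.1 0.3 0.5] w 86.8
shift [-1.5 55.6 -0.5] rot [-0.06 -0.06  0.06]
```

View pics/s9.png

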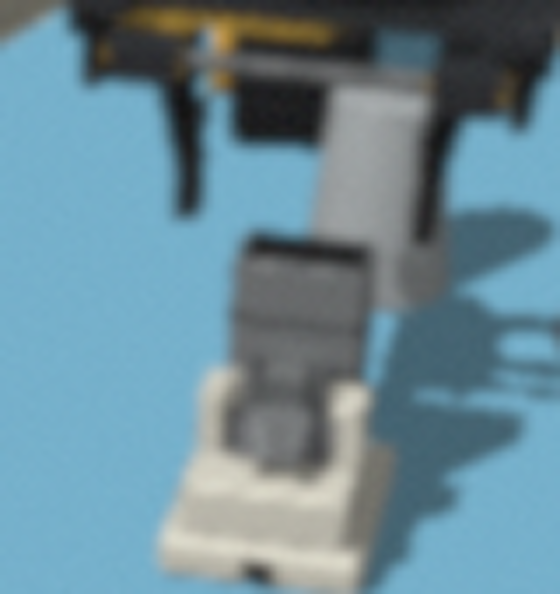

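Request:
move_arm(
  moves=[
    [0,12,0,0,0,0],
    [0,24,0,0,0,0],
    [0,36,0,0,0,0],
    [0,46,0,0,0,0],
    [0,53,0,0,0,0],
    [0,53,0,0,0,0],
    [0,53,0,0,0,0],
  ],
)

```text
time_s: 8.88
tool_pos: [0.5289, -0.1928, 0.0619]
tool_rot: [-90.0, 0.1, -70.3]
force: [0.3, -0.6, 0.2]
grip_width: 0.0869
```

```bash
python3 pk.py s10
python3 - <<'E'
from h import *
for i in range(3):
    read_camera("side"); delta([529,-192,61],-70.2)
E
```

```text
[-0.28775148  0.5655707   0.38045313]
t 9.03 pos [ 529.8 -193.2   63.1] rot [-8.995e+01 -5.000e-02 -7.026e+01] F [-0.1 -0.4  0.4] w 87.0
shift [-1.4  2.1 -0.4] rot [-0.05 -0.06  0.05]
t 9.08 pos [ 529.8 -193.2   63.2] rot [-8.995e+01 -6.000e-02 -7.026e+01] F [-0.3  0.5  0.1] w 86.7
shift [-1.4  2.2 -0.4] rot [-0.05 -0.06  0.06]
t 9.13 pos [ 529.8 -193.2   63.2] rot [-8.995e+01 -6.000e-02 -7.026e+01] F [-0.1  0.3 -0.5] w 87.2
shift [-1.4  2.2 -0.4] rot [-0.05 -0.06  0.06]
```

View pics/s10.png

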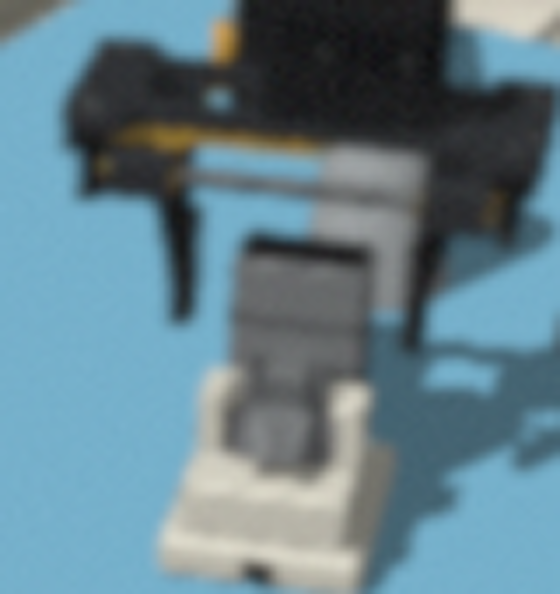

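Request:
move_arm(
  moves=[
    [0,0,0,0,0,0],
    [0,0,0,0,0,0],
    [0,0,0,0,0,0],
    [0,0,0,0,0,0],
    [0,0,0,0,0,0],
    [0,0,0,0,0,0],
    [0,0,0,0,0,0],
  ],
  claw=50,
  newtons=5,
)

```text
time_s: 9.72
tool_pos: [0.5287, -0.1934, 0.0626]
tool_rot: [-90.1, -0.0, -70.3]
force: [-2.7, -1.1, 1.8]
grip_width: 0.0561
```

```bash
python3 - <<'E'
from h import *
for i in range(3):
    read_camera("side"); delta([529,-192,61],-70.2)
o=env.get_obs(); print(o['force'],o['wrist_torque'])
E
python3 pk.py s11
```

```text
t 9.77 pos [ 528.7 -193.4   62.6] rot [-9.006e+01 -1.000e-02 -7.027e+01] F [-1.2 -0.8  1.7] w 56.1
shift [-1.3  1.6  0.7] rot [ 0.06 -0.07  0.01]
t 9.82 pos [ 528.8 -193.5   62.6] rot [-9.006e+01 -1.000e-02 -7.028e+01] F [-2.5 -0.8  1.8] w 55.7
shift [-1.3  1.6  0.7] rot [ 0.06 -0.08  0.01]
t 9.87 pos [ 528.8 -193.4   62.6] rot [-9.006e+01 -1.000e-02 -7.027e+01] F [-2.5  0.1  2.1] w 56.2
shift [-1.2  1.6  0.7] rot [ 0.06 -0.07  0.01]
[-2.54064805  0.14588564  2.06030627] [-0.22958448  0.45166527  0.03922589]
[-2.57007209 -1.56836418  3.25269866]
```

Request:
move_arm(
  moves=[
    [0,0,0,0,0,0],
    [0,0,0,0,0,0],
    [0,0,0,0,0,0],
  ],
  newtons=20,
)

```text
time_s: 10.22
tool_pos: [0.5288, -0.1934, 0.0625]
tool_rot: [-90.1, -0.0, -70.3]
force: [-3.7, -0.9, 3.7]
grip_width: 0.0557
```

Request:
move_arm(
  moves=[
    [0,0,0,0,0,0],
    [0,-1,0,0,0,0],
    [0,-2,0,0,0,0],
    [0,-3,0,0,0,0],
    [0,-3,0,0,0,0],
  ],
  newtons=35,
)

```text
time_s: 10.63
tool_pos: [0.529, -0.1929, 0.065]
tool_rot: [-90.0, 0.0, -70.3]
force: [-1.1, -3.0, -5.6]
grip_width: 0.0555
```

```bash
python3 - <<'E'
from h import *
for i in range(2):
    read_camera("side"); delta([529,-192,61],-70.2)
E
python3 pk.py s12
```

```text
t 10.68 pos [ 529.1 -192.9   65. ] rot [-9.002e+01  3.000e-02 -7.025e+01] F [-1.2 -2.7 -5.3] w 55.4
shift [-0.8  4.   0.2] rot [ 0.02 -0.05 -0.03]
t 10.73 pos [ 529.  -192.9   65. ] rot [-9.002e+01  3.000e-02 -7.025e+01] F [-0.9 -1.8 -4.9] w 55.8
shift [-0.8  4.   0.3] rot [ 0.02 -0.05 -0.03]
[-0.67062411 -2.92806464 -5.82637081]
```

View pics/s12.png

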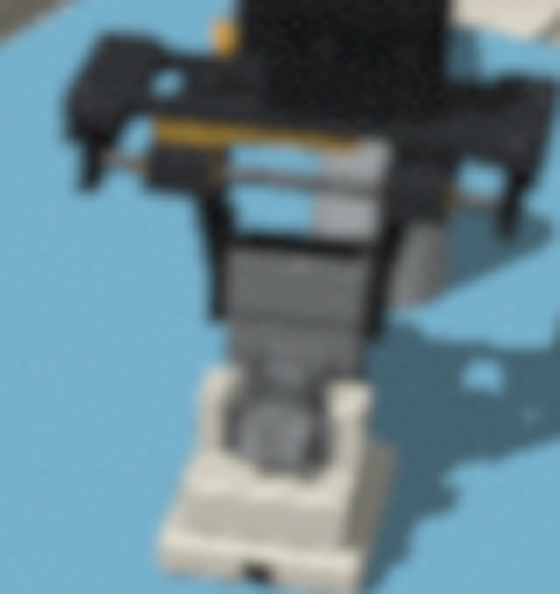

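Request:
move_arm(
  moves=[
    [0,-3,0,0,0,0],
    [0,-6,0,0,0,0],
    [0,-9,0,0,0,0],
    [0,-12,0,0,0,0],
    [0,-15,0,0,0,0],
    [0,-15,0,0,0,0],
  ],
)

```text
time_s: 11.33
tool_pos: [0.5295, -0.1931, 0.0815]
tool_rot: [-90.0, -0.0, -70.3]
force: [-2.4, -1.4, -0.2]
grip_width: 0.0558
```

Request:
move_arm(
  moves=[
    [0,-6,0,0,0,0],
    [0,-13,0,0,0,0],
    [0,-20,0,0,0,0],
    [0,-28,0,0,0,0],
    [0,-36,0,0,0,0],
    [0,-48,0,0,0,0],
    [0,-60,0,0,0,0],
    [0,-72,0,0,0,0],
    [0,-84,0,0,0,0],
    [0,-92,0,0,0,0],
    [0,-92,0,0,0,0],
    [0,-92,0,0,0,0],
  ],
)

```text
time_s: 12.33
tool_pos: [0.5295, -0.1931, 0.1731]
tool_rot: [-90.0, -0.0, -70.3]
force: [0.1, 0.3, -3.2]
grip_width: 0.0556
```

```bash
python3 pk.py s13
python3 - <<'E'
from h import *
delta([529,-192,61],-70.2)
o=env.get_obs(); print(o['force'],o['wrist_torque'])
E
```

```text
[-0.69232637  0.85661408 -2.67180659]
t 12.43 pos [ 528.7 -192.9  171.8] rot [-9.006e+01  5.000e-02 -7.026e+01] F [-0.5  0.1 -2.2] w 55.4
shift [ -0.7 110.8   0.7] rot [ 0.06 -0.06 -0.05]
[-0.45460017  0.08159033 -2.24399822] [ 0.028728   -0.13422248  0.05302094]
```

View pics/s13.png

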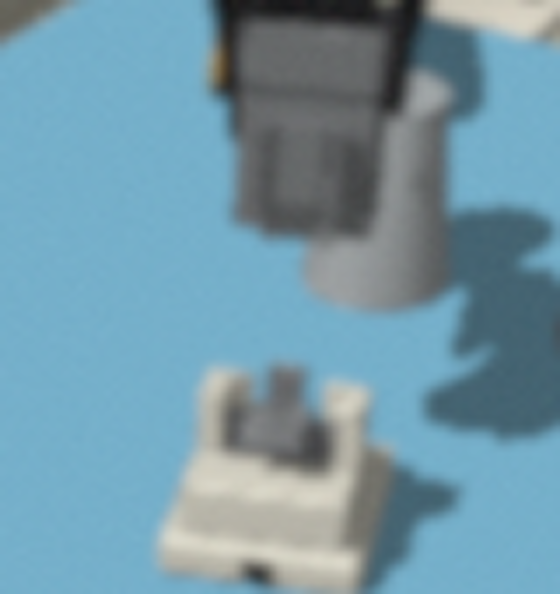

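Run:
```python
from h import *
delta([523.6,169.1,171],-96.9)
```

```text
t 12.43 pos [ 528.7 -192.9  171.8] rot [-9.006e+01  5.000e-02 -7.026e+01] F [-0.5  0.1 -2.2] w 55.4
shift [-342.5    1.   117.4] rot [ 0.07 26.64 -0.03]
```

Request:
move_arm(
  moves=[
    [-10,0,3,0,1,0],
    [-34,0,12,0,3,0],
    [-64,0,22,0,5,0],
    [-96,0,33,0,7,0],
    [-128,0,44,0,10,0],
    [-160,0,55,0,12,0],
    [-192,0,66,0,15,0],
    [-224,0,77,0,17,0],
    [-256,0,88,0,20,0],
    [-286,0,98,0,22,0],
    [-312,0,107,0,24,0],
    [-331,0,113,0,26,0],
    [-342.5,0,117.5,0,26.6,0],
    [-342.5,0,117.5,0,26.6,0],
    [-342.5,0,117.5,0,26.6,0],
    [-342.5,0,117.5,0,26.6,0],
  ],
)

```text
time_s: 13.77
tool_pos: [0.5241, 0.1673, 0.1718]
tool_rot: [-90.1, -0.1, -96.9]
force: [-0.3, 0.0, -2.1]
grip_width: 0.056
```

```bash
cat > pl.py <<'E'
from h import *
import sys
p,d=read_camera("side"); np.save("sideLW.npy",cloud("side",d))
cv2.imwrite("pics/%s.png"%sys.argv[1],cv2.resize(p[170:300,160:290,::-1],None,fx=5,fy=4.6,interpolation=cv2.INTER_CUBIC))
p,d=read_camera("top"); np.save("topLW.npy",cloud("top",d))
cv2.imwrite("pics/%st.png"%sys.argv[1],cv2.resize(p[160:270,110:250,::-1],None,fx=5,fy=5,interpolation=cv2.INTER_CUBIC))
delta([523.6,169.1,100],-96.9)
E
python3 pl.py L1
```

```text
t 13.87 pos [524.4 167.1 172.1] rot [-9.003e+01 -6.000e-02 -9.700e+01] F [ 0.7 -0.5 -2.8] w 56.0
shift [-2.  72.1 -1. ] rot [ 0.03 -0.1   0.06]
```

View pics/L1.png

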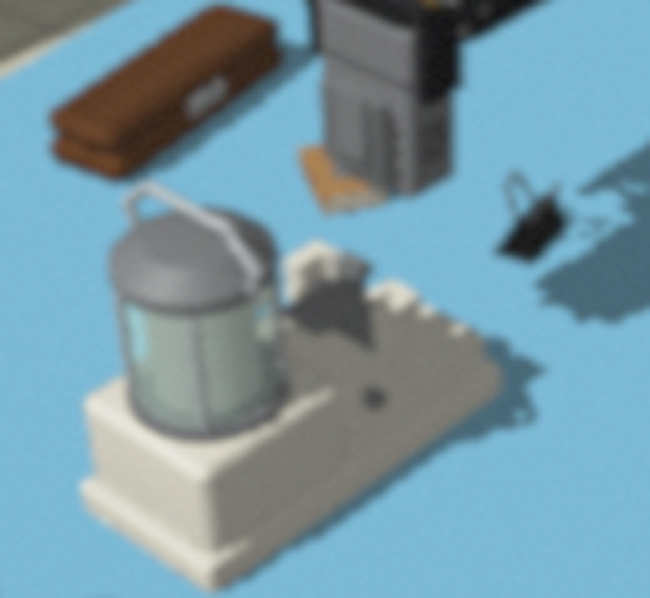

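View pics/L1t.png

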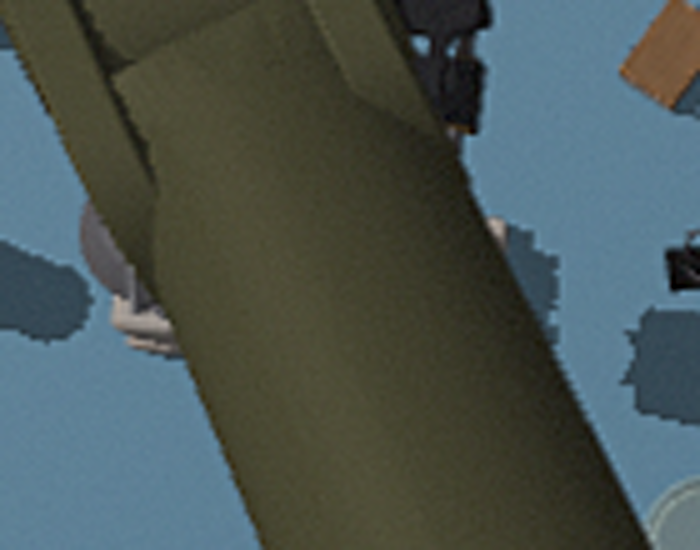

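```bash
cat > pf.py <<'E'
from fit import *
def packf(q,h):
    # q relative to pack centre
    return np.min([box(q,[-15,-28,-47.5],[15,28,47.5]),box(q,[14,-17,-47.5],[25,17,7.5])],0)
def pfit(n,c):
    W=np.load(n+"LW.npy")*1000
    a=np.deg2rad(83.1);D=W-np.array(c)
    q=np.stack([D[...,0]*np.cos(a)+D[...,1]*np.sin(a),-D[...,0]*np.sin(a)+D[...,1]*np.cos(a),D[...,2]],-1)
    m=(abs(q[...,0])<32)&(abs(q[...,1])<27+3)&(q[...,2]>-55)&(q[...,2]<9)
    P=q[m]
    def res(x):
        Rm=Ro.from_rotvec([x[3],x[4],x[5]],degrees=True)
        return packf(Rm.inv().apply(P-x[:3]),0)
    s=least_squares(lambda x:np.clip(res(x),-10,10),[0,0,0,0,0,0],loss='cauchy',f_scale=1.,diff_step=1e-4)
    print(n,m.sum(),np.round(s.x,2),np.median(abs(s.fun)))
    a=s.x; print("world",np.round(np.array(c)+Ro.from_euler('z',83.1,degrees=True).apply(a[:3]),1))
import sys
pfit("side",[float(v) for v in sys.argv[1:4]])
E
python3 pf.py 524.4 167.1 188.5
```

```text
side 521 [ 1.32 -0.89  0.36 -0.45 -0.93  0.24] 0.8203246262030817
world [525.4 168.3 188.9]
```

Request:
move_arm(
  moves=[
    [-1,4,-0.5,0,0,0],
    [-2,10,-1,0,0,0],
    [-2,18,-1,0,0,0],
    [-2,26,-1,0,0,0],
    [-2,33,-1,0,0,0],
    [-2,37,-1,0,0,0],
    [-2,38,-1,0,0,0],
    [-2,38,-1,0,0,0],
    [-2,38,-1,0,0,0],
  ],
)

```text
time_s: 14.62
tool_pos: [0.5236, 0.1713, 0.1347]
tool_rot: [-90.0, 0.0, -96.8]
force: [0.6, 0.1, -2.0]
grip_width: 0.0557
```

```bash
python3 pl.py L2; python3 pf.py 523.5 169 150
python3 - <<'E'
from h import *
for i in range(2): read_camera("side"); delta([523.6,169.1,100],-96.9)
E
```

```text
t 14.72 pos [523.8 171.3 135. ] rot [-8.995e+01  1.000e-02 -9.686e+01] F [ 0.4 -0.3 -2.7] w 56.1
shift [ 2.2 35.   0.1] rot [-0.05  0.04 -0.01]
side 488 [ 3.43 -1.16  0.48  0.18 -0.34 -0.32] 0.8690157869048232
world [525.1 172.3 150.5]
t 14.77 pos [523.7 171.3 135. ] rot [-8.995e+01  1.000e-02 -9.686e+01] F [-0.1 -0.8 -2.5] w 55.9
shift [ 2.2 35.   0.1] rot [-0.05  0.04 -0.01]
t 14.82 pos [523.7 171.3 134.9] rot [-8.995e+01  1.000e-02 -9.686e+01] F [ 0.4  0.3 -2.7] w 55.8
shift [ 2.2 34.9  0.1] rot [-0.05  0.04 -0.01]
```

View pics/L2.png

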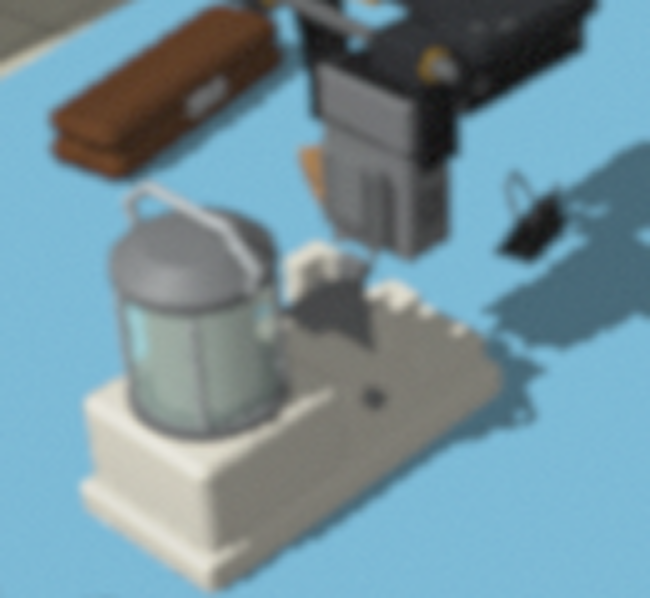

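Request:
move_arm(
  moves=[
    [1,0,0,0,0,0],
    [2,0,0,0,0,0],
    [2,0,0,0,0,0],
    [2,0,0,0,0,0],
  ],
)

```text
time_s: 15.15
tool_pos: [0.5232, 0.169, 0.1345]
tool_rot: [-90.0, -0.0, -96.9]
force: [-0.1, 0.5, -2.5]
grip_width: 0.0557
```

```bash
python3 pl.py L3; python3 pf.py 523.5 169 150;python3 - <<'E'
from h import *
for i in range(2): read_camera("side"); delta([523.6,169.1,100],-96.9)
E
```

```text
t 15.25 pos [523.2 169.1 134.5] rot [-9.000e+01 -1.000e-02 -9.686e+01] F [-0.3  1.4 -3.3] w 56.3
shift [-0.1 34.5  0.4] rot [-0.    0.04  0.01]
side 495 [ 1.3  -1.19  0.97  0.28 -0.06  0.5 ] 0.9342580234653823
world [524.8 170.2 151. ]
t 15.3 pos [523.2 169.2 134.5] rot [-90.    -0.   -96.86] F [ 0.5 -0.4 -3.3] w 55.9
shift [ 0.  34.5  0.4] rot [0.   0.04 0.  ]
t 15.35 pos [523.2 169.2 134.5] rot [-90.    -0.   -96.86] F [-0.2  0.3 -2.5] w 55.6
shift [ 0.  34.5  0.5] rot [0.   0.04 0.  ]
```

Request:
move_arm(
  moves=[
    [0,2,0,0,0,0],
    [0,4,0,0,0,0],
    [0,6,0,0,0,0],
    [0,8,0,0,0,0],
    [0,10,0,0,0,0],
    [0,10,0,0,0,0],
  ],
)

```text
time_s: 15.85
tool_pos: [0.5228, 0.169, 0.1239]
tool_rot: [-90.1, -0.0, -96.9]
force: [0.5, -0.1, -4.1]
grip_width: 0.0558
```

Request:
move_arm(
  moves=[
    [0,1.5,0,0,0,0],
    [0,3,0,0,0,0],
    [0,4.5,0,0,0,0],
    [0,6,0,0,0,0],
    [0,6,0,0,0,0],
  ],
)

```text
time_s: 16.27
tool_pos: [0.5232, 0.1686, 0.1183]
tool_rot: [-90.0, -0.0, -96.9]
force: [0.2, -1.1, -1.3]
grip_width: 0.0555
```

Request:
move_arm(
  moves=[
    [0,1.5,0,0,0,0],
    [0,3,0,0,0,0],
    [0,4.5,0,0,0,0],
    [0,4.5,0,0,0,0],
  ],
)

```text
time_s: 16.6
tool_pos: [0.5235, 0.1684, 0.1139]
tool_rot: [-90.0, -0.0, -96.9]
force: [-1.1, -3.3, -0.6]
grip_width: 0.0554
```

Request:
move_arm(
  moves=[
    [0,1.5,0,0,0,0],
    [0,3,0,0,0,0],
    [0,4.5,0,0,0,0],
    [0,4.5,0,0,0,0],
  ],
)

```text
time_s: 16.93
tool_pos: [0.5232, 0.169, 0.1092]
tool_rot: [-90.0, -0.0, -96.9]
force: [1.4, -3.9, -2.0]
grip_width: 0.056
```

```bash
python3 pl.py L4; python3 pf.py 523.5 169 125;python3 - <<'E'
from h import *
o=env.get_obs();print(o['force'],o['wrist_torque'])
E
```

```text
t 17.03 pos [523.2 169.1 109.2] rot [-9.001e+01 -1.000e-02 -9.686e+01] F [ 0.3 -2.5 -2.5] w 55.9
shift [-0.1  9.2  0.4] rot [0.01 0.04 0.01]
side 474 [ 1.04 -0.68  0.41 -0.89 -1.71  0.37] 0.8909227118762377
world [524.3 170.  125.4]
[ 0.25528258 -2.51903274 -2.49476911] [-0.83877969 -0.32483917 -0.03428073]
```

View pics/L4.png

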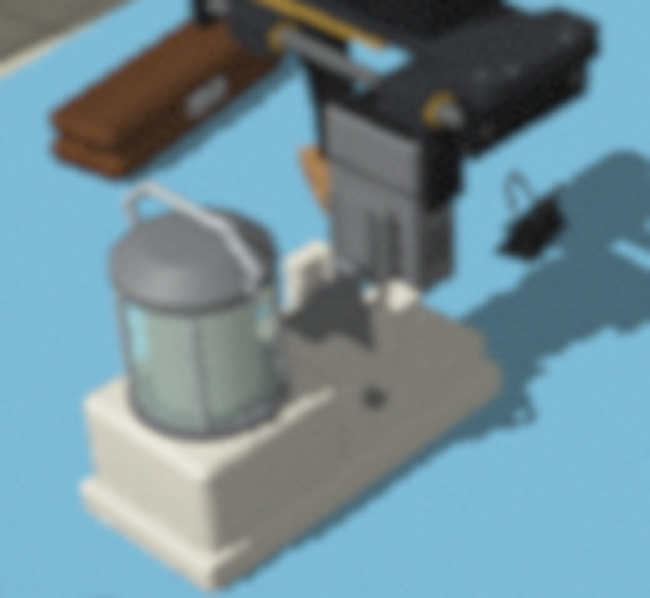

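Request:
move_arm(
  moves=[
    [0,2,0,0,0,0],
    [0,4,0,0,0,0],
    [0,6,0,0,0,0],
    [0,8,0,0,0,0],
    [0,10,0,0,0,0],
    [0,10,0,0,0,0],
  ],
)

```text
time_s: 17.53
tool_pos: [0.5227, 0.1688, 0.0986]
tool_rot: [-90.1, -0.0, -96.9]
force: [0.7, -2.6, -3.2]
grip_width: 0.0557
```

Request:
move_arm(
  moves=[
    [0,2,0,0,0,0],
    [0,4,0,0,0,0],
    [0,6,0,0,0,0],
    [0,8,0,0,0,0],
    [0,8,0,0,0,0],
  ],
)

```text
time_s: 17.95
tool_pos: [0.523, 0.169, 0.091]
tool_rot: [-90.0, -0.0, -96.9]
force: [0.0, -3.2, -3.2]
grip_width: 0.0556
```

Request:
move_arm(
  moves=[
    [0,2,0,0,0,0],
    [0,4,0,0,0,0],
    [0,6,0,0,0,0],
    [0,6,0,0,0,0],
  ],
)

```text
time_s: 18.28
tool_pos: [0.5231, 0.1691, 0.085]
tool_rot: [-90.0, -0.0, -96.9]
force: [0.9, -4.0, -3.0]
grip_width: 0.0555
```

```bash
python3 pl.py L5; python3 pf.py 523.5 169 101;python3 - <<'E'
from h import *
o=env.get_obs();print(o['force'],o['wrist_torque'])
E
```

```text
t 18.38 pos [523.1 169.1  85.1] rot [-9.002e+01 -1.000e-02 -9.686e+01] F [ 0.3 -3.7 -3.3] w 55.8
shift [ -0.1 -14.9   0.5] rot [0.02 0.04 0.01]
side 330 [ 1.07 -1.32 -0.54  0.48 -2.97  0.26] 1.0829067435340978
world [524.9 169.9 100.5]
[ 0.27636274 -3.72432512 -3.31166143] [-0.91815147 -0.21818891 -0.04522816]
```

View pics/L5.png

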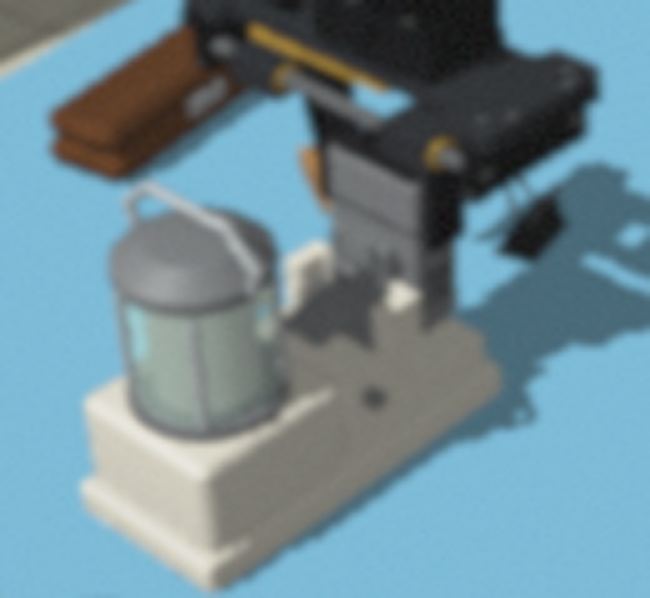

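Request:
move_arm(
  moves=[
    [0,1.5,0,0,0,0],
    [0,3,0,0,0,0],
    [0,4.5,0,0,0,0],
    [0,6,0,0,0,0],
    [0,7,0,0,0,0],
    [0,7,0,0,0,0],
  ],
)

```text
time_s: 18.88
tool_pos: [0.5232, 0.1693, 0.0786]
tool_rot: [-90.0, -0.0, -96.9]
force: [-0.3, -2.8, -0.9]
grip_width: 0.0559
```

Request:
move_arm(
  moves=[
    [0,1,0,0,0,0],
    [0,2,0,0,0,0],
    [0,3,0,0,0,0],
    [0,4,0,0,0,0],
    [0,4,0,0,0,0],
  ],
)

```text
time_s: 19.3
tool_pos: [0.5232, 0.1692, 0.0746]
tool_rot: [-90.0, -0.0, -96.9]
force: [-2.6, -4.5, 4.2]
grip_width: 0.0555
```

Request:
move_arm(
  moves=[
    [0,1,0,0,0,0],
    [0,2,0,0,0,0],
    [0,3,0,0,0,0],
    [0,3,0,0,0,0],
  ],
)

```text
time_s: 19.63
tool_pos: [0.5232, 0.1692, 0.0714]
tool_rot: [-90.0, 0.0, -96.9]
force: [-2.5, -3.8, 4.4]
grip_width: 0.0556
```

Request:
move_arm(
  moves=[
    [0,0.5,0,0,0,0],
    [0,1,0,0,0,0],
    [0,1.5,0,0,0,0],
    [0,2,0,0,0,0],
    [0,2,0,0,0,0],
  ],
)

```text
time_s: 20.05
tool_pos: [0.5232, 0.1692, 0.0695]
tool_rot: [-90.0, -0.0, -96.9]
force: [-2.6, -5.2, 4.7]
grip_width: 0.0557
```

Request:
move_arm(
  moves=[
    [0,0.5,0,0,0,0],
    [0,1,0,0,0,0],
    [0,1,0,0,0,0],
  ],
)

```text
time_s: 20.3
tool_pos: [0.5232, 0.1694, 0.0678]
tool_rot: [-90.0, 0.0, -96.8]
force: [0.4, -3.8, -2.9]
grip_width: 0.0559
```

Request:
move_arm(
  moves=[
    [0,0.5,0,0,0,0],
    [0,1,0,0,0,0],
    [0,1,0,0,0,0],
  ],
)

```text
time_s: 20.55
tool_pos: [0.5233, 0.1697, 0.0676]
tool_rot: [-90.0, 0.0, -96.8]
force: [0.1, -2.7, 0.4]
grip_width: 0.0558
```

Request:
move_arm(
  moves=[
    [0,0.5,0,0,0,0],
    [0,1,0,0,0,0],
    [0,1,0,0,0,0],
  ],
)

```text
time_s: 20.8
tool_pos: [0.5234, 0.1698, 0.067]
tool_rot: [-90.0, 0.0, -96.8]
force: [-1.9, -1.8, 3.7]
grip_width: 0.0557
```

```bash
python3 pl.py L6; python3 pf.py 523.5 169 84
```

```text
t 20.9 pos [523.4 169.8  67. ] rot [-8.997e+01  4.000e-02 -9.684e+01] F [-1.9 -2.1  4.9] w 55.2
shift [  0.6 -33.    0.3] rot [-0.03  0.06 -0.04]
side 254 [ 1.98 -1.43  0.    0.76  0.64 -0.77] 1.1521773212516102
world [525.2 170.8  84. ]
```

View pics/L6.png

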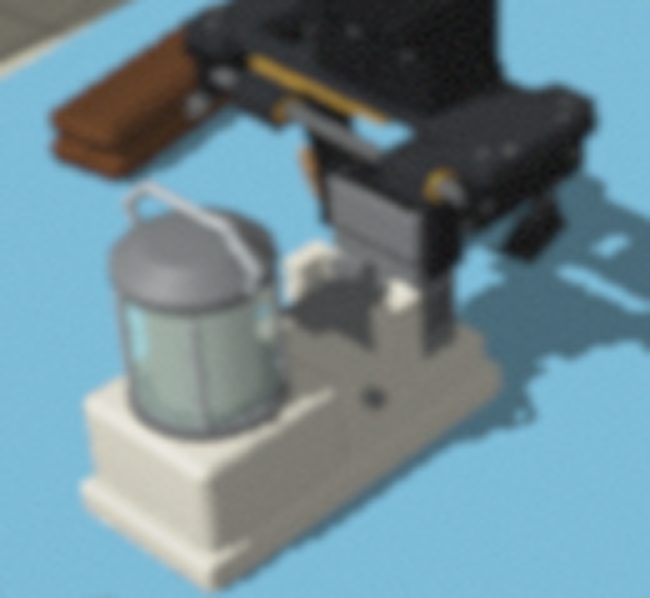

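Request:
move_arm(
  moves=[
    [0,0.5,0,0,0,0],
    [0,1,0,0,0,0],
    [0,1,0,0,0,0],
    [0,1,0,0,0,0],
  ],
)

```text
time_s: 21.23
tool_pos: [0.5234, 0.1699, 0.0668]
tool_rot: [-90.0, 0.0, -96.8]
force: [-4.1, -2.4, 10.5]
grip_width: 0.0556
```

Request:
move_arm(
  moves=[
    [0,-0.5,0,0,0,0],
    [0,-1,0,0,0,0],
    [0,-1.5,0,0,0,0],
    [0,-2,0,0,0,0],
    [0,-2.5,0,0,0,0],
    [0,-3,0,0,0,0],
    [0,-3,0,0,0,0],
  ],
)

```text
time_s: 21.82
tool_pos: [0.5233, 0.1697, 0.0677]
tool_rot: [-90.0, 0.1, -96.8]
force: [3.4, 1.3, -6.4]
grip_width: 0.0556
```

Request:
move_arm(
  moves=[
    [0,-0.5,0,0,0,0],
    [0,-1,0,0,0,0],
    [0,-1,0,0,0,0],
  ],
)

```text
time_s: 22.07
tool_pos: [0.5232, 0.1696, 0.0679]
tool_rot: [-90.0, 0.1, -96.8]
force: [5.3, 3.3, -12.7]
grip_width: 0.0559
```

Request:
move_arm(
  moves=[
    [0,0.7,0,0,0,0],
    [0,1.4,0,0,0,0],
    [0,1.4,0,0,0,0],
  ],
)

```text
time_s: 22.32
tool_pos: [0.5232, 0.1696, 0.0678]
tool_rot: [-90.0, 0.0, -96.8]
force: [2.9, 2.2, -7.9]
grip_width: 0.0558
```

Request:
move_arm(
  moves=[
    [0,0,0,0,0,0],
    [0,0,0,0,0,0],
    [0,0,0,0,0,0],
    [0,0,0,0,0,0],
    [0,0,0,0,0,0],
    [0,0,0,0,0,0],
    [0,0,0,0,0,0],
    [0,0,0,0,0,0],
  ],
  claw=86,
)

```text
time_s: 22.98
tool_pos: [0.5231, 0.1691, 0.0682]
tool_rot: [-90.0, -0.0, -96.9]
force: [0.3, 1.0, 0.7]
grip_width: 0.0852
```

```bash
python3 pl.py L7; python3 pf.py 523.5 169 84
```

```text
t 23.08 pos [523.1 169.1  68.1] rot [-9.000e+01 -1.000e-02 -9.686e+01] F [ 0.1 -0.9  0.5] w 85.8
shift [ -0.  -31.9   0.5] rot [0.   0.04 0.01]
side 252 [ 2.18 -1.32 -0.82  0.99  0.88  1.21] 1.1631749181432012
world [525.1 171.   83.2]
```

View pics/L7.png

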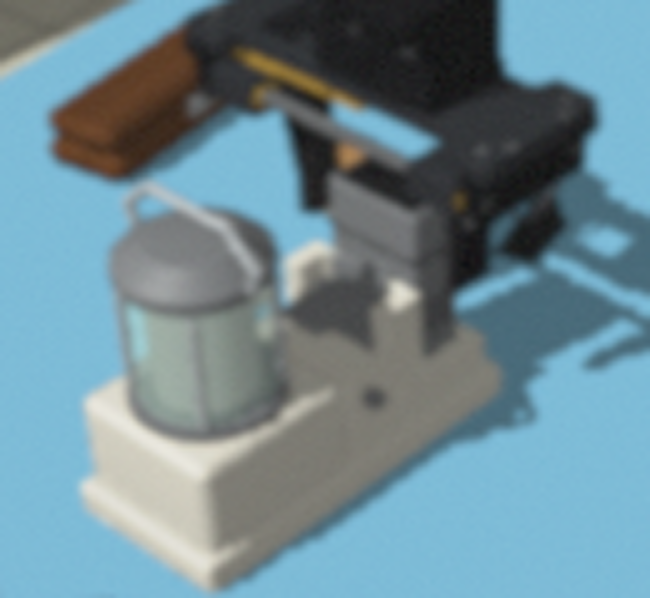

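Request:
move_arm(
  moves=[
    [0,-5,0,0,0,0],
    [0,-15,0,0,0,0],
    [0,-30,0,0,0,0],
    [0,-50,0,0,0,0],
    [0,-75,0,0,0,0],
    [0,-100,0,0,0,0],
    [0,-115,0,0,0,0],
    [0,-120,0,0,0,0],
    [0,-120,0,0,0,0],
  ],
)

```text
time_s: 23.83
tool_pos: [0.5242, 0.1697, 0.1902]
tool_rot: [-89.8, 0.0, -96.9]
force: [0.1, -0.5, -0.4]
grip_width: 0.086
```

```bash
python3 pl.py L8
python3 - <<'E'
from h import *
W=np.load("sideLW.npy")*1000
a=np.deg2rad(83.15);D=W-[524.46,170.22,-.5]
q=np.stack([D[...,0]*np.cos(a)+D[...,1]*np.sin(a),-D[...,0]*np.sin(a)+D[...,1]*np.cos(a),D[...,2]],-1)
m=(abs(q[...,0])<12)&(abs(q[...,1])<24)&(q[...,2]>115)&(q[...,2]<160); print("top z",m.sum(),np.percentile(q[m][:,2],[10,50,90]))
p,d=read_camera("side"); cv2.imwrite("pics/sideF.png",p[:,:,::-1])
for t in ["tumbler","jar","coil_stand","spring_clip","glasses_case","matchbox","pill_bottle"]:
    r=models.spot_in(t,"side"); print(t,[(x['score'],np.round(x['point'],3)) for x in r[:1]])
print(env.get_obs()['force'])
E
```

```text
t 23.93 pos [522.8 168.9 187.5] rot [-9.004e+01 -3.000e-02 -9.686e+01] F [ 0.5 -0.2 -1. ] w 86.2
shift [-0.3 87.5  0.9] rot [0.04 0.04 0.03]
top z 134 [131.70593614 133.22882291 134.6725008 ]
tumbler [(0.91, array([ 0.583, -0.367,  0.059]))]
jar [(0.76, array([0.377, 0.056, 0.057]))]
coil_stand [(0.91, array([ 0.442, -0.398,  0.007]))]
spring_clip []
glasses_case [(0.92, array([0.768, 0.064, 0.036]))]
matchbox [(0.49, array([0.661, 0.05 , 0.017]))]
pill_bottle [(0.71, array([0.534, 0.451, 0.053]))]
[ 0.14071297 -0.17602474  0.09455544]
```

View pics/sideF.png

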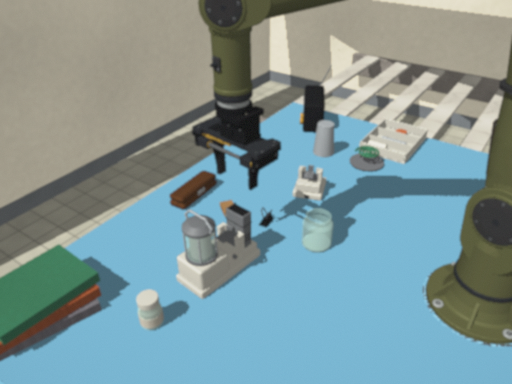

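View pics/L8.png

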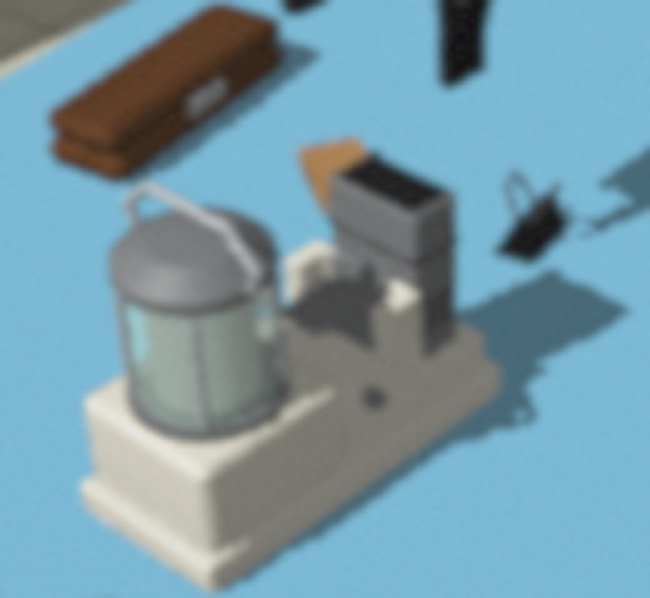

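The pack's top is at 133.2 mm; latched should read about 132.9 and popped up about 141. It stands upright, the arm is clear, and the other things are where they were.

```bash
python3 -c "
from cell import job
print(job.sign_off())"
```

```text
the job is handed in; nothing more can be done
None
```

The battery pack is latched in the lantern and let go, and the job is handed in at about 24 s of the 64 s allowed. I pressed the stand's catch to its stop, drew the risen pack out, slid it down the lantern's dovetail until it clicked, then released it and backed the arm off.

**Checks that passed**
- **Latch:** the upward force on the tool dropped at the click. The pack then met the hard floor at about 10.5 N, and an upward pull of about 10 N beyond its weight did not free it.
- **Pack position:** after release the camera put its top at 133.2 mm. Latched should be about 132.9 mm, with the shoe measured about 16.4 mm above its lowest setting. The pack stands upright.
- **Bystanders:** all seven show in the last picture in their starting places. The network missed the spring clip there, but it is visible and unmoved.

**Checks that disagreed or ran over**
- **Tool height:** the reported tool height put the fingertips about 38 mm lower than the cameras and touch did. I worked from the pictures and felt contact.
- **Force limit:** pressing the catch against its end stop briefly read 15 to 16.5 N, slightly over the 15 N you asked for but well under the 30 N limit.
- **Camera fit:** the last fits of the pack while it was in the lantern were rougher, about 1 to 2 mm off sideways. I took that as noise from the view being partly blocked.

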